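# Start the self-timer and show the bearing ball to the camera

## Task

A bearing ball lies in a dished plate on the rest of an inspection camera. Take the stylus out of its holder, push the small recessed self-timer button of the control box fully down with it for a moment, and stand the stylus back in its holder. Then lift the dish by its bail handle, give it a quarter turn so that its pointed nose points straight at the lens, and finish while still holding it there in the gripper, still and level in front of the lens, clear of everything, with the ball resting in the centre at the height of the lens; the ball must never leave the engraved ring, and the other things lying about stay where they are.

Things in the scene. Friction and masses are not known exactly. Their poses are not given: they have to be found in the camera images.
- control_box: fixed grey box 130 (its x) x 70 (y) x 45 mm high, lying on the table; origin at the centre of its underside. Two bores open in its top: the 14 mm button bore at x = +34 mm and the 11 mm stylus hole at x = -32 mm, both at y = 0
- button_mouth (a point): centre of the mouth of the 14 mm bore in the top face of the control box; the black button (11 mm wide, flat) lies 8 mm below this point and is pressed straight down
- timer_button (a joint): travel of the self-timer button in m: 0 = up, 0.004 = fully down. Spring: 1 N to start, 5 N fully down; it comes back up by itself
- holder_mouth (a point): centre of the mouth of the 11 mm wide, 45 mm deep stylus hole in the top face of the control box
- stylus: loose steel stylus, 105 mm long, 80 g, standing upright in its holder; origin at its lower tip, z up along it. A thin 6 mm pin from 0 to 40 mm, a collar 26 mm wide from 40 to 45 mm (it rests on the box top, so in the holder the tip is 40 mm below the mouth), a round grip 16 mm wide from 45 to 105 mm
- camera_stand: fixed stand: base plate 270 x 75 x 6 mm with a round rest 80 mm wide, 20 mm high above the table, under the dish; the black camera (66 mm wide, top at 136 mm) stands at its +x end. Origin on the table under the middle of the rest; x points from the rest to the camera, z up
- lens (a point): centre of the front of the camera lens, 129 mm from the middle of the rest along the stand's x, 100 mm above the table; it looks back along the stand's -x
- dish: loose round dished dark steel plate, 123 mm wide, 220 g; origin at the centre of its underside, z up, x towards a pointed nose on the rim (tip 83 mm from the centre). Its floor is a shallow cone, lowest at the centre (8 mm above the underside), rising at 6 degrees to radius 30 mm, then at 14 degrees to the 20 mm high rim; an engraved circle of radius 24 mm surrounds the centre
- bail (a point): middle of the bail handle's straight bar, 101 mm above the centre of the dish's underside. The bar runs along the dish's y, 12 x 12 mm thick, 133 mm long, on two upright legs at the rim. At the start the dish's nose points about a quarter turn anticlockwise (seen from above) away from the camera
- ball_mid (a point): centre of the loose steel ball, 28 mm across, 90 g, which rests in the middle of the dish with its centre 22 mm above the dish's underside
- grease_tin: bystander: round tin 68 mm wide, 53 mm high, origin under its centre; leave alone
- spanner_3: bystander: combination spanner 179 mm long, lying flat, origin at its middle underneath; leave alone
- tape_measure: bystander: tape measure 39 x 83 x 66 mm, origin under its centre; leave alone
Things that resemble listed ones, but are neither listed nor needed, are in the scene too. What is shaped like the stylus but turquoise is not meant.

How it is judged:
By the outcome, as a careful person would: the job done as asked, in the order asked, and still so for the second after the job is handed in, while the arm keeps its last pose, push and grip.
It also fails if it takes over 61 s, if anything falls off the work surface, if the arm or the gripper's body presses on something with over 40 N, if the wrist force passes 120 N, or if a joint passes its speed limit or range.

## Robot

A 7-joint arm with a two-finger parallel gripper is mounted at the origin on a cart in front of the work surface, level with it; the furniture and walls round the work are solid. World frame = base frame: x ahead of the robot, y to its left, z up, the work surface at z = 0. Lengths are in m, angles in rad, forces in N, time in s.
With the tool pointing down it reaches from about 0.425 to 1.025 m from the base axis. Payload 3.6 kg.
Tool frame: the origin (TCP) lies midway between the tips of the shut fingers; the grasp point (between the pads) lies bot.tcp_to_grasp behind it (bot.tcp_to_grasp is the distance from the TCP to the grasp point, in m); x points along the fingers, y is the direction in which the jaws open and shut, and the axes are right-handed (so a half turn about x gives the same grasp; the last joint's range is limited). The gripper opens to 85 mm and grips with 20 to 120 N. Pads are 22 mm wide; open, the fingers measure 114 mm over their backs; the gripper's body (76 mm by 85 mm) begins 54 mm behind the grasp point. The pads swing forward as they close: fully open they stand 13 mm farther back than shut.
Start: joints at [-1.198, 0.591, 0.048, 1.609, -0.033, 0.943, -0.034], TCP at [0.326, 0.647, 0.231] pointing down, gripper open.
Joint ranges: [-2.69, 2.69], [-0.47, 2.24], [-1.27, 1.36], [0.19, 2.51], [-1.53, 4.68], [0.08, 2.07], [-3.09, 3.09]. Speed limits (rad/s): [2.57, 2.57, 3.14, 3.14, 3.14, 3.14, 3.14].

## Interface

Orientations are given as a unit quaternion [w, x, y, z].
In Python, from workcell import bot gives the robot as it stands.
- The arm moves only by the tool apply_moves, never from a script. Its argument "increments" is a list of rows, each a list of 2 entries, a list of its own where there are three numbers: the shift along the tool's x, y, z in cm, then the turn, a rotation vector about the tool's x, y, z in rad. A call has 1 to 8 rows; each row is the pose to reach, as a shift and turn from the pose commanded when the call began, along the tool's axes at that moment; what a row does not reach only later rows make up. A row lasts 1/12 s, in which the tool goes at most 41.7 mm and 7.16 degrees, less where a joint would pass 70% of its speed; a pose out of reach is approached as far as the arm can. A call with a gripper value outside its range is refused whole. "claw" is the opening, from 0 (shut) to 1 (fully open), set as the call begins (left out, the last holds). The fingers move at their own pace and stop on an object; "squeeze" is the grip in N (left out, the last holds). Time passes only in rows, so rows that repeat a pose let the fingers close. It gives the time, the measured TCP pose, the force and the opening at its end, in the units of the state.
- bot.read_state(): the state, without advancing time (a new reading comes with each control period).
- bot.read_camera(name): name is "side" or "top"; returns (picture, depth): 480x640x3 uint8, blue, green, red; 480x640 float32, m along the optical axis (not along the pixel's ray), 0 where there is no reading.
- bot.get_calibration(name): a dict with "mtx" (3x3 intrinsics, pixels), "R" (3x3) and "t" (3): a world point X has camera coordinates R X + t. Camera axes: x right, y down, z forward; pixel columns grow to the right and rows downward; lengths in m; the calibration is good to about 2 mm. A picture is of the moment at which its call begins. get_calibration takes no time and is no camera call.
- bot.sign_off(): hands the job in, once; it reports no verdict.
The state is a dict: "t": time; "qpos": joint angles; "qvel": joint speeds; "effort": joint torques, N m; "tool_pos": TCP position; "eef_rot": TCP orientation; "ft_force": force on the tool from outside, world axes, zero at the start; "moment": the same for the moment, N m; "grip_width": finger opening in m.
Only numpy, scipy, OpenCV 4.12 (cv2) and the standard library are available. Lean on these libraries where they do the work, as an engineer would, in place of code of your own. Each camera call takes 0.05 s, during which the arm holds its last target.

## Working session

There is one attempt and no reset: what is moved stays moved. The work goes in short steps, Python scripts to look and compute and a tool call to move; the robot and the scene stay as the last step left them, time stands still between calls to the robot, and variables do not carry over. Pictures are saved under pics/ and viewed, and the job is handed in when it is done.

Besides the shell and the picture viewer there is one more tool, called in YAML: its name, and indented under it one key for each argument. apply_moves: Moves the arm, as the interface text tells. Its arguments: {"type":"object","properties":{"increments":{"type":"array","items":{"type":"array"}},"claw":{"type":"number"},"squeeze":{"type":"number"}},"required":["increments"]}

```bash
ls; mkdir -p pics; python3 - <<'E'
from workcell import bot
import cv2,numpy as np
s=bot.read_state();print(s); print(bot.tcp_to_grasp)
for n in("side","top"):
    p,d=bot.read_camera(n);cv2.imwrite(f"pics/{n}0.png",p);np.savez(f"{n}0.npz",p=p,d=d)
    c=bot.get_calibration(n);print(n,c, -c["R"].T@c["t"])
E
```

```text
pics
{'t': 0.0, 'qpos': array([-1.1974908 ,  0.59213304,  0.04826783,  1.60983826, -0.03328334,
        0.94268771, -0.03371135]), 'qvel': array([-6.42107980e-04,  6.78311811e-05,  1.08628232e-03,  4.42093611e-04,
        1.00429461e-03,  9.16694275e-04, -6.78483816e-04]), 'effort': array([ 1.15375888e-04, -5.48709798e+01,  1.54660843e+00, -1.98119652e+01,
        9.36993572e-03,  8.84058711e-03,  1.32876803e-06]), 'tool_pos': array([0.32588134, 0.64669946, 0.23012411]), 'eef_rot': array([ 0.68779969,  0.16272278,  0.68808379, -0.16429722]), 'ft_force': array([-0.67926161,  0.27059127,  0.57602718]), 'moment': array([ 0.03554452,  0.01681367, -0.05087981]), 'grip_width': 0.08538705264441536}
0.0187
side {'mtx': array([[437.01555422,   0.        , 318.44854226],
       [  0.        , 437.01555422, 245.68223063],
       [  0.        ,   0.        ,   1.        ]]), 'R': array([[-0.15850566,  0.98735479, -0.00254636],
       [ 0.40317059,  0.06236866, -0.91299706],
       [-0.9012932 , -0.14574182, -0.4079582 ]]), 't': array([-0.27707073, -0.13126518,  1.44489408])} [1.31127819 0.49233543 0.46890614]
top {'mtx': array([[572.91560229,   0.        , 318.70241902],
       [  0.        , 572.91560229, 235.56593075],
       [  0.        ,   0.        ,   1.        ]]), 'R': array([[-0.08194506, -0.9966271 , -0.00440794],
       [-0.97483433,  0.08107168, -0.20766657],
       [ 0.20732349, -0.01272024, -0.97818974]]), 't': array([0.41943216, 0.52783553, 0.84842289])} [0.3730246  0.38601708 0.94138119]
```

View pics/side0.png

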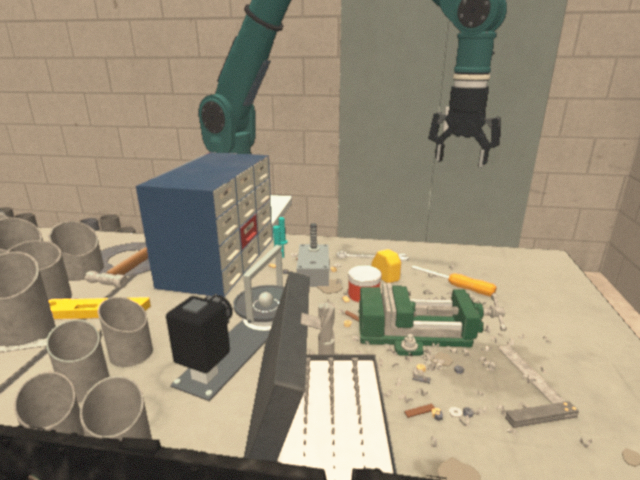

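View pics/top0.png

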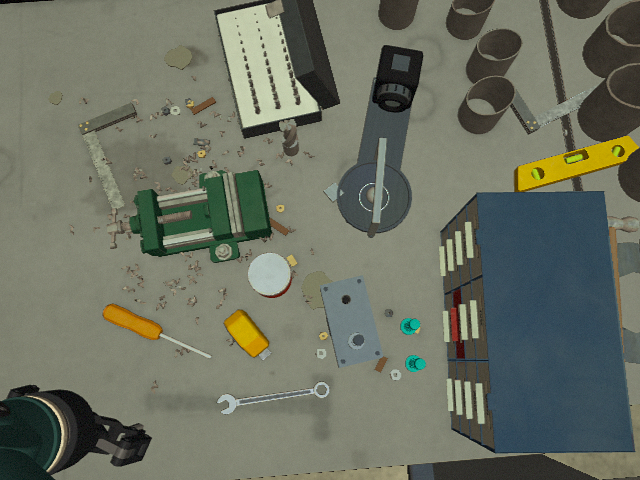

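Top view: control box at (350,322), with the button bore at about (346,299) and a grey stylus at (357,340). The dish is at (374,197) with its nose to the left at (333,191), and the camera is at (397,80). Things that could be mistaken for the stylus are the turquoise pieces at (410,326) and (415,363), the grey post by the case at (290,137), and the screwdriver at (130,320). I choose the grey one at (357,340), which stands in the box, and check it in a close crop.

```bash
cat > h.py <<'E'
import numpy as np,cv2
from workcell import bot
def ray(n,u,v):
    c=bot.get_calibration(n);d=c["R"].T@np.linalg.solve(c["mtx"],[u,v,1.0]);o=-c["R"].T@c["t"];return o,d
def onz(n,u,v,z):
    o,d=ray(n,u,v);return o+d*(z-o[2])/d[2]
def proj(n,X):
    c=bot.get_calibration(n);p=c["mtx"]@(c["R"]@np.array(X)+c["t"]);return p[:2]/p[2]
def cloud(n,d):
    c=bot.get_calibration(n);v,u=np.mgrid[:480,:640];P=np.linalg.inv(c["mtx"])@np.stack([u.ravel()*d.ravel(),v.ravel()*d.ravel(),d.ravel()])
    return (c["R"].T@(P-c["t"][:,None])).T.reshape(480,640,3)
def crop(n,p,u0,v0,w,h,k,f):
    cv2.imwrite(f,cv2.resize(p[v0:v0+h,u0:u0+w],None,fx=k,fy=k,interpolation=cv2.INTER_CUBIC))
E
python3 - <<'E'
from h import *
p=np.load("top0.npz");im,d=p["p"],p["d"]
crop("top",im,310,265,130,110,6,"pics/boxc.png");crop("top",im,310,30,120,220,2.7,"pics/dishc.png")
s=np.load("side0.npz");crop("side",s["p"],150,180,200,150,4,"pics/sidec.png")
W=cloud("top",d)
for u,v in[(330,300),(365,345),(357,340),(346,299),(410,326),(374,197),(382,150),(373,230),(400,60),(530,300),(480,250),(265,275),(245,330),(200,235),(320,60)]:print(u,v,W[v,u].round(3))
E
```

```text
330 300 [0.459 0.365 0.047]
365 345 [0.386 0.318 0.047]
357 340 [0.393 0.333 0.11 ]
346 299 [0.459 0.34  0.038]
410 326 [0.406 0.255 0.106]
374 197 [0.597 0.289 0.126]
382 150 [0.668 0.27  0.127]
373 230 [0.558 0.29  0.075]
400 60 [0.808 0.229 0.136]
530 300 [0.421 0.124 0.233]
480 250 [0.488 0.176 0.231]
265 275 [0.506 0.463 0.052]
245 330 [0.423 0.498 0.064]
200 235 [0.58  0.564 0.044]
320 60 [0.824 0.351 0.126]
```

View pics/boxc.png

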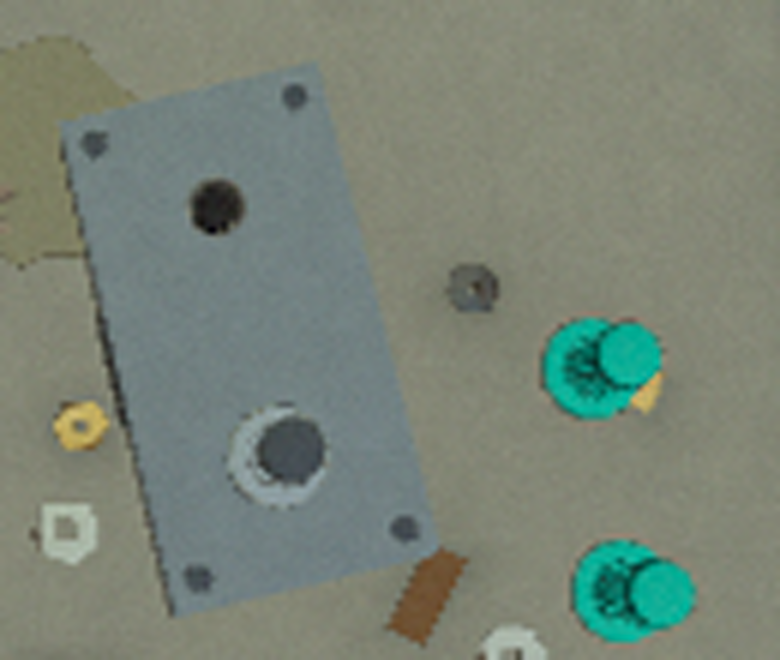

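View pics/dishc.png

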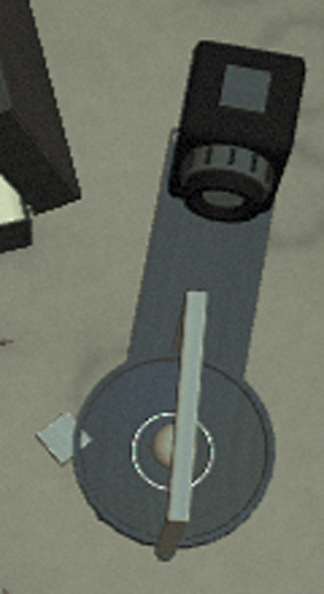

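View pics/sidec.png

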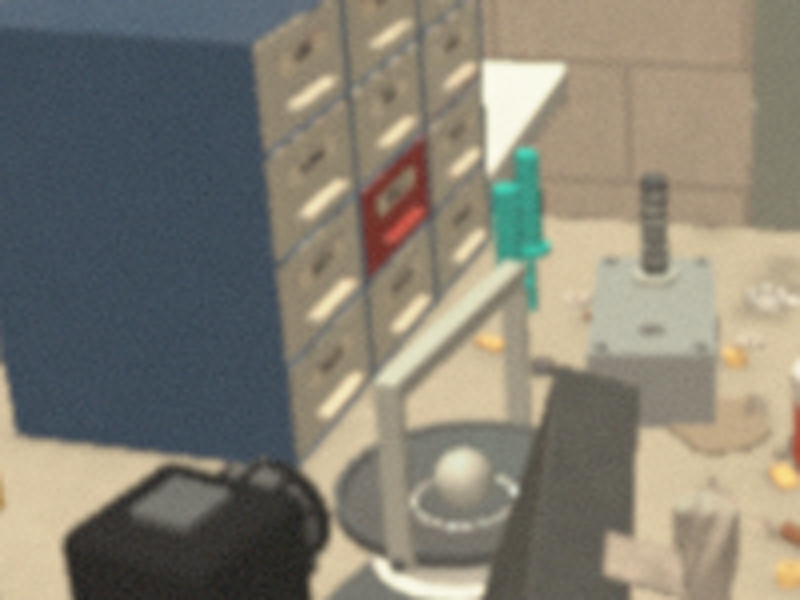

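The crops confirm it. The dark grip with a grey collar stands in the box at (357,340); the turquoise ones stand outside it, beside the cabinet. Next I measure positions.

```bash
python3 - <<'E'
from h import *
p=np.load("top0.npz");im,d=p["p"],p["d"];W=cloud("top",d)
P=lambda u,v,k,o:(u/k+o[0]-0.5+0.5/k,v/k+o[1]-0.5+0.5/k)
o=(310,265)
c=np.array([onz("top",*P(u,v,6,o),.045) for u,v in[(60,122),(315,62),(437,548),(172,614)]])
print("box corners",c.round(4)[:,:2]); ctr=c.mean(0)
ax=(c[0]+c[1]-c[2]-c[3]);ax/=np.linalg.norm(ax);print("ctr",ctr,"ang",np.arctan2(ax[1],ax[0]))
print("pred button",ctr+ax*.034,"holder",ctr-ax*.032)
print("bore",onz("top",*P(217,207,6,o),.045),"collar",onz("top",*P(278,455,6,o),.050),"top",onz("top",*P(292,450,6,o),.110))
# depth masks
m=(W[...,2]>.035)&(W[...,2]<.056)&(abs(W[...,0]-.425)<.1)&(abs(W[...,1]-.335)<.06)
q=W[m][:,:2].astype(np.float32);print("depth rect",cv2.minAreaRect(q),W[m][:,2].mean())
m=(W[...,2]>.1)&(W[...,2]<.12)&(np.hypot(W[...,0]-.393,W[...,1]-.333)<.02);print("grip depth",W[m].mean(0),m.sum())
# bail
m=(W[...,2]>.117)&(W[...,2]<.137)&(abs(W[...,0]-.61)<.09)&(abs(W[...,1]-.28)<.05)
r=cv2.minAreaRect(W[m][:,:2].astype(np.float32));print("bail",r,W[m].mean(0),m.sum())
v,u=np.nonzero(m);rp=cv2.minAreaRect(np.stack([u,v],1).astype(np.float32));print(rp)
q=W[m][:,:2]-W[m][:,:2].mean(0);e=np.linalg.svd(q,full_matrices=False)[2][0];print("bail dir",e,np.arctan2(e[1],e[0]))
b=cv2.boxPoints(rp);w=np.array([onz("top",*x,.127) for x in b]);print(w.mean(0),w)
# camera top
m=(W[...,2]>.128)&(W[...,2]<.145)&(abs(W[...,0]-.80)<.08)&(abs(W[...,1]-.235)<.05)
print("cam",cv2.minAreaRect(W[m][:,:2].astype(np.float32)),m.sum())
# base plate edge / nose
o=(310,30)
print("nose tip",onz("top",*P(37,440,2.7,o),.035))
# stand long edges  z=.006
for u,v in[(174,132),(131,358),(272,215),(247,372)]:print(onz("top",*P(u,v,2.7,o),.006))
E
```

```text
box corners [[0.4839 0.3795]
 [0.4942 0.3114]
 [0.3673 0.2926]
 [0.3565 0.3614]]
ctr [0.42544715 0.33623636 0.045     ] ang 0.14388318287639776
pred button [0.45909582 0.34111153 0.045     ] holder [0.39377782 0.33164797 0.045     ]
bore [0.45839824 0.34056054 0.045     ] collar [0.39371464 0.33110393 0.05      ] top [0.39321438 0.33136862 0.11      ]
depth rect ((0.4252278208732605, 0.3365936875343323), (0.13036006689071655, 0.07125692814588547), 8.424308776855469) 0.045499213425759175
grip depth [0.39336862 0.33161607 0.11020967] 103
bail ((0.6232814192771912, 0.2792697548866272), (0.012367410585284233, 0.1328294426202774), 79.62541198730469) [0.62127758 0.28000877 0.12686189] 727
((378.6819763183594, 180.8463592529297), (8.54699993133545, 86.45240783691406), 4.830419540405273)
bail dir [-0.98356217  0.18056984] 2.960026869583394
[0.62198243 0.27981653 0.127     ] [[0.55718027 0.29823061 0.127     ]
 [0.68894508 0.27386657 0.127     ]
 [0.68672705 0.26120403 0.127     ]
 [0.55507731 0.28596489 0.127     ]]
cam ((0.7976536154747009, 0.2305939942598343), (0.0649886280298233, 0.07328415662050247), 74.47671508789062) 1444
nose tip [0.63635069 0.36064677 0.035     ]
[0.84646616 0.25271363 0.006     ]
[0.69372688 0.29580665 0.006     ]
[0.78303461 0.19541374 0.006     ]
[0.67831048 0.22346708 0.006     ]
```

```bash
cat >> h.py <<'E'
from scipy.spatial.transform import Rotation as Ro
def pose():
    s=bot.read_state();q=s["eef_rot"];return s,np.array(s["tool_pos"]),Ro.from_quat([q[1],q[2],q[3],q[0]])
def down(a): # tool x down, y at yaw a
    y=np.array([np.cos(a),np.sin(a),0]);x=np.array([0,0,-1.]);return Ro.from_matrix(np.stack([x,y,np.cross(x,y)],1))
def inc(T,a,half=False):
    s,p,R=pose();y=R.as_matrix()[:,1];
    out=(R.inv().apply(np.array(T)-p)*100).round(2),(R.inv()*down(a)).as_rotvec().round(3)
    print("t",round(s["t"],2),"pos",p.round(4),"yaw",round(np.arctan2(y[1],y[0]),3),"xax",R.as_matrix()[:,0].round(3),"F",s["ft_force"].round(1),"w",round(s["grip_width"],4),"q",s["qpos"].round(2));print("inc",out)
E
python3 - <<'E'
from h import *
inc([.3937,.3314,.16],.145);inc([.3937,.3314,.16],.145+np.pi)
inc([.3937,.3314,.16],.145-np.pi/2)
E
```

```text
t 0.1 pos [0.3259 0.6468 0.2303] yaw 1.104 xax [-0.001 -0.002 -1.   ] F [-0.6 -0.5 -0.3] w 0.0849 q [-1.2   0.59  0.05  1.61 -0.03  0.94 -0.03]
inc (array([  7.08, -25.1 ,  20.24]), array([0.959, 0.001, 0.002]))
t 0.1 pos [0.3259 0.6468 0.2303] yaw 1.104 xax [-0.001 -0.002 -1.   ] F [-0.6 -0.5 -0.3] w 0.0849 q [-1.2   0.59  0.05  1.61 -0.03  0.94 -0.03]
inc (array([  7.08, -25.1 ,  20.24]), array([-2.182e+00, -2.000e-03,  1.000e-03]))
t 0.1 pos [0.3259 0.6468 0.2303] yaw 1.104 xax [-0.001 -0.002 -1.   ] F [-0.6 -0.5 -0.3] w 0.0849 q [-1.2   0.59  0.05  1.61 -0.03  0.94 -0.03]
inc (array([  7.08, -25.1 ,  20.24]), array([2.53e+00, 3.00e-03, 1.00e-03]))
```

apply_moves:
  increments:
    - [[0,-2,1.6],[0.08,0,0]]
    - [[0,-5,4],[0.2,0,0]]
    - [[0,-8,6.5],[0.32,0,0]]
    - [[1,-11.5,9.2],[0.44,0,0]]
    - [[2,-15,12],[0.56,0,0]]
    - [[3,-18.5,14.9],[0.68,0,0]]
    - [[4,-21.5,17.4],[0.8,0,0]]
    - [[5,-23.7,19.2],[0.9,0,0]]
  claw: 1

```text
t: 0.77
tool_pos: [0.3913, 0.3475, 0.1813]
eef_rot: [0.547, 0.448, 0.547, -0.448]
ft_force: [0.7, -0.3, 0.4]
grip_width: 0.0853
```

```bash
python3 - <<'E'
from h import *
inc([.3937,.3314,.13],.145)
E
```

```text
t 0.77 pos [0.3913 0.3475 0.1813] yaw 0.199 xax [ 0.001  0.001 -1.   ] F [ 0.7 -0.3  0.4] w 0.0853 q [-1.03  0.42  0.29  2.11 -0.2   0.63 -0.41]
inc (array([ 5.13, -0.09,  1.62]), array([ 0.054, -0.   , -0.001]))
```

apply_moves:
  increments:
    - [[0.5,-0.1,0.9],[0.05,0,0]]
    - [[1,-0.1,1.6],[0.055,0,0]]
    - [[1.5,-0.1,1.6],[0.055,0,0]]
    - [[1.5,-0.1,1.6],[0.055,0,0]]
    - [[1.5,-0.1,1.6],[0.055,0,0]]

```text
t: 1.18
tool_pos: [0.3931, 0.3358, 0.1662]
eef_rot: [0.536, 0.461, 0.537, -0.46]
ft_force: [0.3, -0.5, 0.7]
grip_width: 0.0852
```

```bash
python3 - <<'E'
from h import *
inc([.3937,.3314,.066],.145)
p,d=bot.read_camera("top");crop("top",p,270,220,180,150,4,"pics/t1.png")
p,d=bot.read_camera("side");crop("side",p,200,150,200,150,4,"pics/s1.png")
E
```

```text
t 1.18 pos [0.3931 0.3358 0.1662] yaw 0.153 xax [ 0.     0.001 -1.   ] F [ 0.3 -0.5  0.7] w 0.0852 q [-1.01  0.44  0.29  2.14 -0.22  0.59 -0.41]
inc (array([ 1.002e+01, -1.000e-02,  4.500e-01]), array([ 0.008, -0.001, -0.   ]))
```

View pics/s1.png

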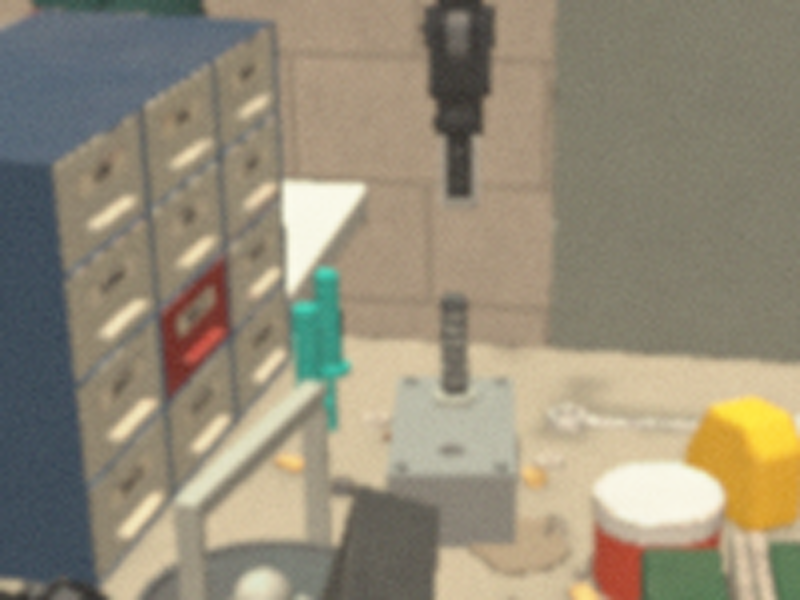

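```bash
python3 - <<'E'
from h import *
inc([.3937,.3314,.066],.145)
E
```

```text
t 1.28 pos [0.3933 0.3357 0.1665] yaw 0.152 xax [ 0.001  0.001 -1.   ] F [-0.   1.5 -0.3] w 0.0858 q [-1.01  0.44  0.29  2.14 -0.22  0.59 -0.41]
inc (array([10.05, -0.03,  0.44]), array([ 0.007, -0.001, -0.001]))
```

View pics/t1.png

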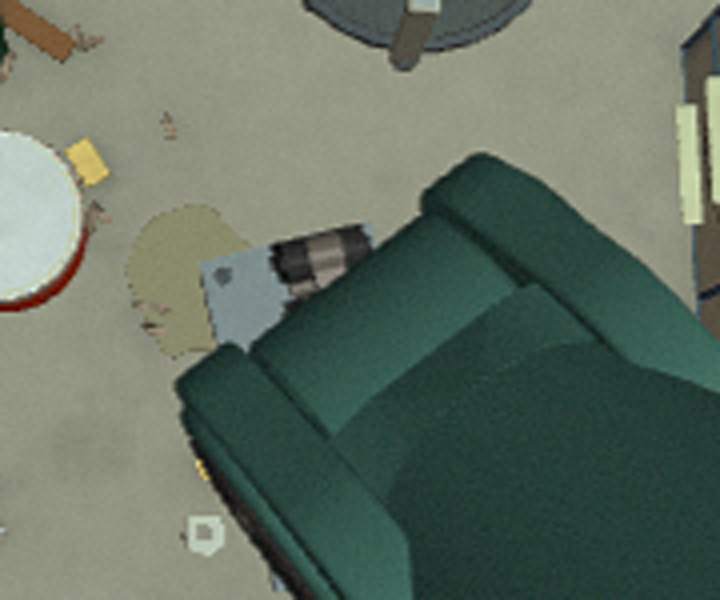

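The top view is blocked by the arm, and the side view shows the gripper above the stylus. I correct sideways first, then descend.

apply_moves:
  increments:
    - [[0.5,0,0.45],[0.007,0,0]]
    - [[2,0,0.45],[0.007,0,0]]
    - [[4,0,0.45],[0.007,0,0]]
    - [[4.5,0,0.45],[0.007,0,0]]
    - [[4.5,0,0.45],[0.007,0,0]]

```text
t: 1.7
tool_pos: [0.3931, 0.3285, 0.12]
eef_rot: [0.534, 0.462, 0.534, -0.464]
ft_force: [-0.9, -0.1, -0.0]
grip_width: 0.0855
```

```bash
python3 - <<'E'
from h import *
inc([.3937,.3314,.066],.145)
p,d=bot.read_camera("side");crop("side",p,270,180,100,100,6,"pics/s2.png")
print(proj("side",[.3937,.3314,.11]),proj("side",[.3937,.3314,.05]))
s,q,R=pose();print(proj("side",q))
E
```

```text
t 1.7 pos [0.3931 0.3285 0.12  ] yaw 0.142 xax [-0.002 -0.002 -1.   ] F [-0.9 -0.1 -0. ] w 0.0855 q [-0.97  0.51  0.25  2.17 -0.26  0.48 -0.38]
inc (array([ 5.4 ,  0.12, -0.29]), array([-0.003,  0.002,  0.003]))
[312.94896903 222.75584429] [313.14614154 246.74430918]
[311.85694494 218.21233035]
```

View pics/s2.png

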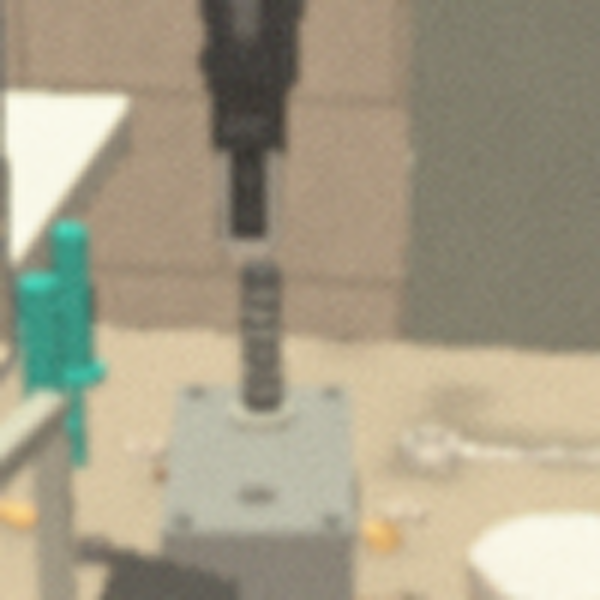

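Side view: the fingers at crop (250,190) sit about 2 mm left of the stylus at (262,330), and the measured pose shows the same offset. I correct it and descend.

apply_moves:
  increments:
    - [[0,0.1,-0.25],[0,0,0]]
    - [[0.2,0.1,-0.25],[0,0,0]]
    - [[0.2,0.1,-0.25],[0,0,0]]
    - [[0.2,0.1,-0.25],[0,0,0]]

```text
t: 2.08
tool_pos: [0.3949, 0.3321, 0.1198]
eef_rot: [0.534, 0.464, 0.534, -0.463]
ft_force: [-0.7, -1.2, -0.1]
grip_width: 0.0855
```

```bash
python3 - <<'E'
from h import *
inc([.3937,.3314,.066],.145)
E
```

```text
t 2.08 pos [0.3949 0.3321 0.1198] yaw 0.142 xax [ 0.001  0.001 -1.   ] F [-0.7 -1.2 -0.1] w 0.0855 q [-0.97  0.52  0.25  2.17 -0.26  0.48 -0.38]
inc (array([ 5.38, -0.13,  0.05]), array([-0.003, -0.001, -0.001]))
```

apply_moves:
  increments:
    - [[0.5,-0.1,0],[0,0,0]]
    - [[1.5,-0.1,0],[0,0,0]]
    - [[2.5,-0.1,0],[0,0,0]]
    - [[3.5,-0.1,0],[0,0,0]]
    - [[4.5,-0.1,0],[0,0,0]]
    - [[5.2,-0.1,0],[0,0,0]]
    - [[5.4,-0.1,0],[0,0,0]]
    - [[5.4,-0.1,0],[0,0,0]]

```text
t: 2.75
tool_pos: [0.3933, 0.331, 0.0643]
eef_rot: [0.534, 0.463, 0.534, -0.464]
ft_force: [-0.3, -0.8, -0.5]
grip_width: 0.0854
```

```bash
python3 - <<'E'
from h import *
inc([.3937,.3314,.066],.145)
p,d=bot.read_camera("side");crop("side",p,270,180,100,100,6,"pics/s3.png")
inc([.3937,.3314,.066],.145)
E
```

```text
t 2.75 pos [0.3933 0.331  0.0643] yaw 0.142 xax [-0.001 -0.001 -1.   ] F [-0.3 -0.8 -0.5] w 0.0854 q [-0.92  0.61  0.19  2.19 -0.3   0.36 -0.34]
inc (array([-0.17,  0.05, -0.03]), array([-0.003,  0.001,  0.002]))
t 2.8 pos [0.3936 0.3313 0.0649] yaw 0.142 xax [-0.001 -0.001 -1.   ] F [0.5 0.  0.6] w 0.0856 q [-0.92  0.61  0.19  2.19 -0.3   0.36 -0.34]
inc (array([-0.11,  0.01, -0.01]), array([-0.003,  0.001,  0.001]))
```

View pics/s3.png

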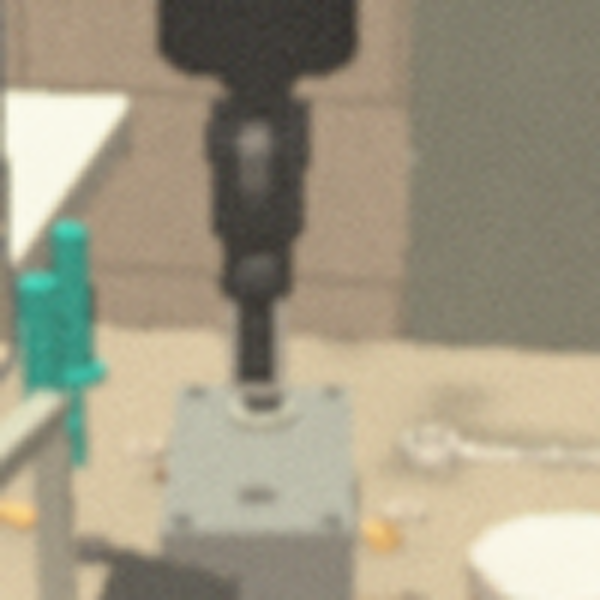

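The jaws straddle the stylus in line with its collar, at (258,400) in the crop. I close them.

apply_moves:
  increments:
    - [[0,0,0],[0,0,0]]
    - [[0,0,0],[0,0,0]]
    - [[0,0,0],[0,0,0]]
    - [[0,0,0],[0,0,0]]
    - [[0,0,0],[0,0,0]]
    - [[0,0,0],[0,0,0]]
    - [[0,0,0],[0,0,0]]
    - [[0,0,0],[0,0,0]]
  claw: 0
  squeeze: 70

```text
t: 3.47
tool_pos: [0.3937, 0.3317, 0.0657]
eef_rot: [0.534, 0.463, 0.534, -0.463]
ft_force: [-0.3, -0.8, 5.6]
grip_width: 0.0141
```

```bash
python3 - <<'E'
from h import *
inc([.3937,.3314,.066],.145)
E
```

```text
t 3.47 pos [0.3937 0.3317 0.0657] yaw 0.142 xax [ 0.  0. -1.] F [-0.3 -0.8  5.6] w 0.0141 q [-0.92  0.61  0.19  2.19 -0.3   0.36 -0.34]
inc (array([-0.03, -0.01,  0.03]), array([-0.003, -0.   , -0.   ]))
```

apply_moves:
  increments:
    - [[-0.5,0,0],[0,0,0]]
    - [[-1.2,0,0],[0,0,0]]
    - [[-2.2,0,0],[0,0,0]]
    - [[-3.2,0,0],[0,0,0]]
    - [[-4.2,0,0],[0,0,0]]
    - [[-5.2,0,0],[0,0,0]]
    - [[-5.8,0,0],[0,0,0]]
    - [[-5.8,0,0],[0,0,0]]

```text
t: 4.13
tool_pos: [0.3944, 0.3323, 0.1251]
eef_rot: [0.534, 0.464, 0.534, -0.462]
ft_force: [-0.4, 0.6, -0.9]
grip_width: 0.0144
```

```bash
python3 - <<'E'
from h import *
inc([.4588,.3409,.1237],.142)
p,d=bot.read_camera("side");crop("side",p,270,150,100,130,5,"pics/s4.png")
inc([.4588,.3409,.1237],.142)
E
```

```text
t 4.13 pos [0.3944 0.3323 0.1251] yaw 0.142 xax [ 0.002  0.002 -1.   ] F [-0.4  0.6 -0.9] w 0.0144 q [-0.98  0.51  0.25  2.17 -0.26  0.49 -0.38]
inc (array([0.15, 6.49, 0.06]), array([ 0.   , -0.002, -0.003]))
t 4.18 pos [0.3941 0.332  0.1243] yaw 0.142 xax [ 0.001  0.001 -1.   ] F [ 0.3  0.6 -0.4] w 0.0145 q [-0.98  0.51  0.25  2.17 -0.26  0.49 -0.38]
inc (array([0.07, 6.53, 0.04]), array([ 0.   , -0.001, -0.002]))
```

View pics/s4.png

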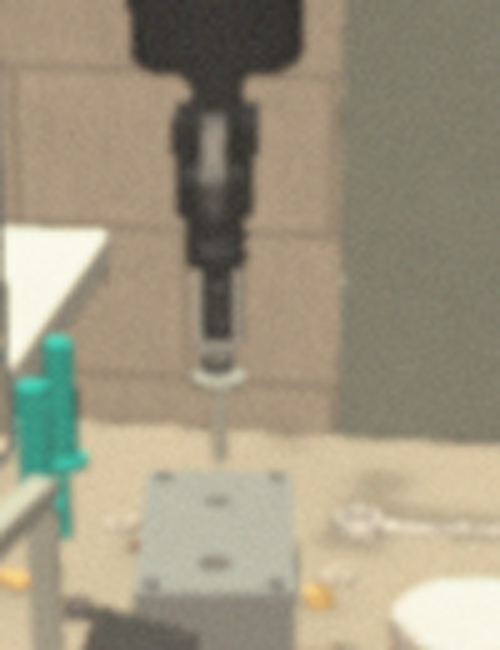

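The stylus is out and vertical, with the collar at (218,375) and the tip at (220,458); the empty holder hole is at (216,500). I move 6.5 cm across to the button.

apply_moves:
  increments:
    - [[0,0.5,0],[0,0,0]]
    - [[0,1.5,0],[0,0,0]]
    - [[0,2.7,0],[0,0,0]]
    - [[0,3.9,0],[0,0,0]]
    - [[0,5.1,0],[0,0,0]]
    - [[0,6,0],[0,0,0]]
    - [[0,6.5,0],[0,0,0]]
    - [[0,6.5,0],[0,0,0]]

```text
t: 4.85
tool_pos: [0.46, 0.3408, 0.1233]
eef_rot: [0.534, 0.464, 0.534, -0.463]
ft_force: [-0.2, -0.5, -0.6]
grip_width: 0.0144
```

apply_moves:
  increments:
    - [[0,0,0],[0,0,0]]
    - [[0,0,0],[0,0,0]]
    - [[0,0,0],[0,0,0]]

```text
t: 5.1
tool_pos: [0.4571, 0.3406, 0.1232]
eef_rot: [0.534, 0.463, 0.535, -0.463]
ft_force: [-0.5, 0.7, -0.6]
grip_width: 0.014
```

```bash
python3 - <<'E'
from h import *
print(proj("side",[.394,.332,.064]))
inc([.4588,.3409,.094],.142)
p,d=bot.read_camera("side");crop("side",p,270,150,100,130,5,"pics/s5.png")
inc([.4588,.3409,.094],.142)
s,q,R=pose();print([proj("side",[q[0],q[1],z]) for z in(.045,.064)],proj("side",[.4588,.3409,.045]))
E
```

```text
[313.33362711 241.31702901]
t 5.1 pos [0.4571 0.3406 0.1232] yaw 0.143 xax [-0.001 -0.    -1.   ] F [-0.5  0.7 -0.6] w 0.014 q [-0.9   0.56  0.25  2.05 -0.25  0.56 -0.33]
inc (array([ 2.92,  0.18, -0.  ]), array([0.001, 0.   , 0.001]))
t 5.15 pos [0.4571 0.3407 0.1232] yaw 0.143 xax [-0.001 -0.    -1.   ] F [-0.7  0.7  0.7] w 0.0143 q [-0.9   0.56  0.25  2.05 -0.25  0.56 -0.33]
inc (array([2.92, 0.17, 0.  ]), array([0.001, 0.   , 0.001]))
[array([312.44801423, 260.71651002]), array([312.37732989, 252.91787929])] [312.40666505 261.05454337]
```

View pics/s5.png

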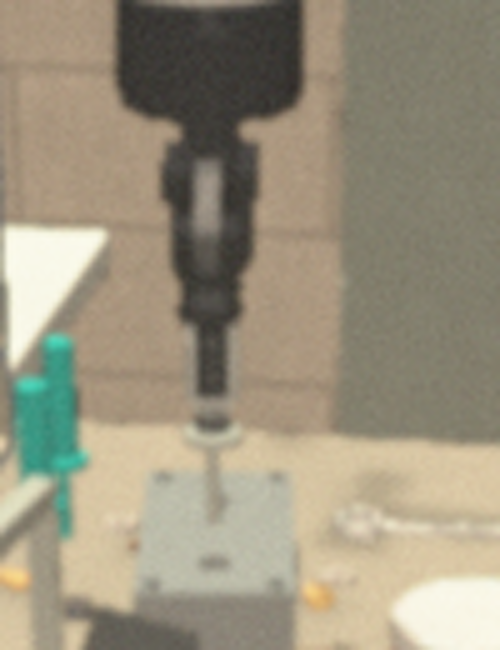

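The pin at (214,520) is in line with the bore at (214,562). I lower it into the bore.

apply_moves:
  increments:
    - [[0.5,0.15,0],[0,0,0]]
    - [[1,0.15,0],[0,0,0]]
    - [[1.5,0.15,0],[0,0,0]]
    - [[2,0.15,0],[0,0,0]]
    - [[2.4,0.15,0],[0,0,0]]
    - [[2.4,0.15,0],[0,0,0]]

```text
t: 5.65
tool_pos: [0.4588, 0.3405, 0.0981]
eef_rot: [0.534, 0.463, 0.534, -0.464]
ft_force: [0.1, 0.2, -1.7]
grip_width: 0.0141
```

apply_moves:
  increments:
    - [[0.2,0,0],[0,0,0]]
    - [[0.4,0,0],[0,0,0]]
    - [[0.5,0,0],[0,0,0]]
    - [[0.6,0,0],[0,0,0]]
    - [[0.65,0,0],[0,0,0]]
    - [[0.65,0,0],[0,0,0]]

```text
t: 6.15
tool_pos: [0.4595, 0.3409, 0.0935]
eef_rot: [0.534, 0.463, 0.534, -0.463]
ft_force: [-1.6, -1.0, 7.1]
grip_width: 0.0142
```

```bash
python3 - <<'E'
from h import *
inc([.4588,.3409,.0937],.142)
p,d=bot.read_camera("side");crop("side",p,270,150,100,130,5,"pics/s6.png")
inc([.4588,.3409,.0937],.142)
E
```

```text
t 6.15 pos [0.4595 0.3409 0.0935] yaw 0.142 xax [-0.  0. -1.] F [-1.6 -1.   7.1] w 0.0142 q [-0.88  0.61  0.23  2.06 -0.27  0.5  -0.31]
inc (array([-0.02, -0.07, -0.01]), array([-0., -0.,  0.]))
t 6.2 pos [0.4595 0.341  0.0935] yaw 0.142 xax [-0.  0. -1.] F [-1.4 -1.5  5.9] w 0.0147 q [-0.88  0.61  0.23  2.06 -0.27  0.5  -0.31]
inc (array([-0.02, -0.07, -0.  ]), array([-0., -0.,  0.]))
```

View pics/s6.png

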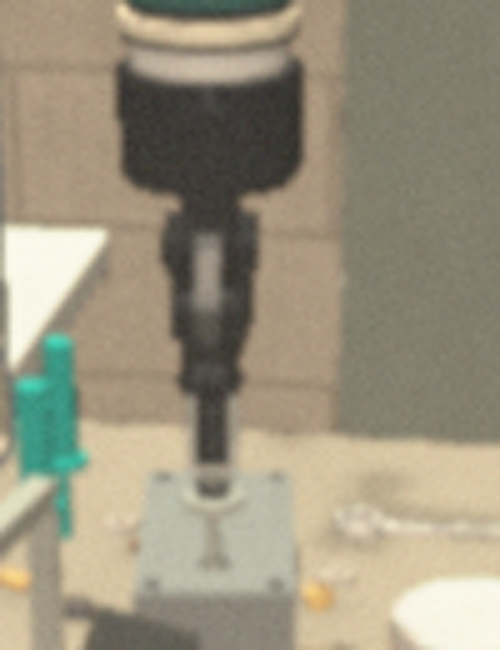

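The pin is in the bore and the force is about 6–7 N. I press 1 mm further to make sure it has bottomed out.

apply_moves:
  increments:
    - [[0.1,0,0],[0,0,0]]
    - [[0.15,0,0],[0,0,0]]
    - [[0.15,0,0],[0,0,0]]
    - [[0.15,0,0],[0,0,0]]

```text
t: 6.53
tool_pos: [0.4596, 0.3411, 0.0931]
eef_rot: [0.534, 0.464, 0.534, -0.463]
ft_force: [-3.1, -1.9, 13.6]
grip_width: 0.0144
```

The force rose to 13.6 N over 0.4 mm, so the button is on its stop. I retract.

apply_moves:
  increments:
    - [[-0.3,0,0],[0,0,0]]
    - [[-0.8,0,0],[0,0,0]]
    - [[-1.4,0,0],[0,0,0]]
    - [[-2.2,0,0],[0,0,0]]
    - [[-2.9,0,0],[0,0,0]]
    - [[-3.3,0,0],[0,0,0]]
    - [[-3.3,0,0],[0,0,0]]

```text
t: 7.12
tool_pos: [0.4602, 0.3415, 0.1255]
eef_rot: [0.534, 0.464, 0.534, -0.462]
ft_force: [0.2, 0.4, 0.2]
grip_width: 0.0144
```

```bash
python3 - <<'E'
from h import *
inc([.3939,.3318,.1255],.142)
E
```

```text
t 7.12 pos [0.4602 0.3415 0.1255] yaw 0.142 xax [ 0.002  0.001 -1.   ] F [0.2 0.4 0.2] w 0.0144 q [-0.9   0.56  0.25  2.04 -0.25  0.56 -0.33]
inc (array([-0.01, -6.7 ,  0.02]), array([ 0.   , -0.001, -0.002]))
```

apply_moves:
  increments:
    - [[0,-0.5,0],[0,0,0]]
    - [[0,-1.5,0],[0,0,0]]
    - [[0,-2.7,0],[0,0,0]]
    - [[0,-3.9,0],[0,0,0]]
    - [[0,-5.1,0],[0,0,0]]
    - [[0,-6.1,0],[0,0,0]]
    - [[0,-6.6,0],[0,0,0]]
    - [[0,-6.6,0],[0,0,0]]

```text
t: 7.78
tool_pos: [0.392, 0.3313, 0.1242]
eef_rot: [0.534, 0.462, 0.535, -0.463]
ft_force: [-0.3, -0.2, -1.3]
grip_width: 0.0146
```

apply_moves:
  increments:
    - [[0,0,0],[0,0,0]]
    - [[0,0,0],[0,0,0]]
    - [[0,0,0],[0,0,0]]

```text
t: 8.03
tool_pos: [0.3951, 0.3319, 0.1245]
eef_rot: [0.534, 0.464, 0.534, -0.463]
ft_force: [-0.0, -0.0, -1.1]
grip_width: 0.0141
```

```bash
python3 - <<'E'
from h import *
inc([.3938,.3316,.1255],.142)
p,d=bot.read_camera("side");crop("side",p,270,150,100,130,5,"pics/s7.png")
inc([.3938,.3316,.1255],.142)
E
```

```text
t 8.03 pos [0.3951 0.3319 0.1245] yaw 0.141 xax [ 0.001  0.    -1.   ] F [-0.  -0.  -1.1] w 0.0141 q [-0.98  0.51  0.25  2.17 -0.26  0.49 -0.38]
inc (array([-0.1 , -0.13,  0.01]), array([-0.001, -0.   , -0.001]))
t 8.08 pos [0.395  0.3318 0.1244] yaw 0.141 xax [ 0.001  0.    -1.   ] F [ 0.1  0.2 -0.6] w 0.0144 q [-0.98  0.51  0.25  2.17 -0.26  0.49 -0.38]
inc (array([-0.11, -0.12,  0.  ]), array([-0.001, -0.   , -0.001]))
```

View pics/s7.png

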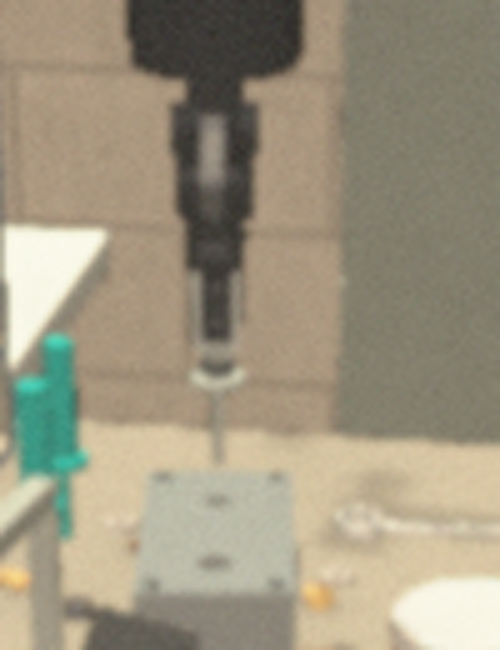

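The stylus is vertical above the holder hole, with the tip at (218,460) and the hole at (216,500). I lower it slowly.

apply_moves:
  increments:
    - [[0.1,-0.12,0],[0,0,0]]
    - [[0.6,-0.12,0],[0,0,0]]
    - [[1.2,-0.12,0],[0,0,0]]
    - [[1.8,-0.12,0],[0,0,0]]
    - [[2.4,-0.12,0],[0,0,0]]
    - [[2.8,-0.12,0],[0,0,0]]
    - [[2.8,-0.12,0],[0,0,0]]
    - [[2.8,-0.12,0],[0,0,0]]

```text
t: 8.75
tool_pos: [0.3928, 0.3312, 0.0959]
eef_rot: [0.534, 0.463, 0.534, -0.464]
ft_force: [-0.3, -0.0, -0.1]
grip_width: 0.0145
```

```bash
python3 - <<'E'
from h import *
inc([.3937,.3315,.0657],.142)
p,d=bot.read_camera("side");crop("side",p,270,150,100,130,5,"pics/s8.png")
E
```

```text
t 8.75 pos [0.3928 0.3312 0.0959] yaw 0.142 xax [-0.001 -0.001 -1.   ] F [-0.3 -0.  -0.1] w 0.0145 q [-0.95  0.56  0.22  2.18 -0.28  0.43 -0.36]
inc (array([ 3.02,  0.09, -0.02]), array([-0.   ,  0.001,  0.001]))
```

View pics/s8.png

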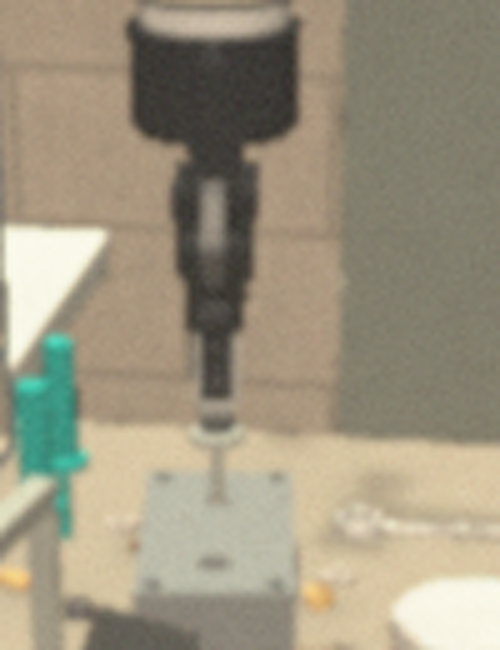

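The pin is entering the hole at (217,500) with no contact force. I go on down.

apply_moves:
  increments:
    - [[0.4,0.08,0],[0,0,0]]
    - [[0.9,0.08,0],[0,0,0]]
    - [[1.4,0.08,0],[0,0,0]]
    - [[1.9,0.08,0],[0,0,0]]
    - [[2.4,0.08,0],[0,0,0]]
    - [[2.7,0.08,0],[0,0,0]]
    - [[2.9,0.08,0],[0,0,0]]
    - [[2.95,0.08,0],[0,0,0]]

```text
t: 9.47
tool_pos: [0.3936, 0.3314, 0.0663]
eef_rot: [0.534, 0.463, 0.534, -0.464]
ft_force: [0.1, 0.2, -0.8]
grip_width: 0.0141
```

```bash
python3 - <<'E'
from h import *
inc([.3937,.3315,.0657],.142)
p,d=bot.read_camera("side");crop("side",p,270,150,100,130,5,"pics/s9.png")
E
```

```text
t 9.47 pos [0.3936 0.3314 0.0663] yaw 0.142 xax [-0.001 -0.001 -1.   ] F [ 0.1  0.2 -0.8] w 0.0141 q [-0.93  0.61  0.19  2.19 -0.3   0.36 -0.34]
inc (array([ 0.06,  0.02, -0.01]), array([0.   , 0.   , 0.001]))
```

View pics/s9.png

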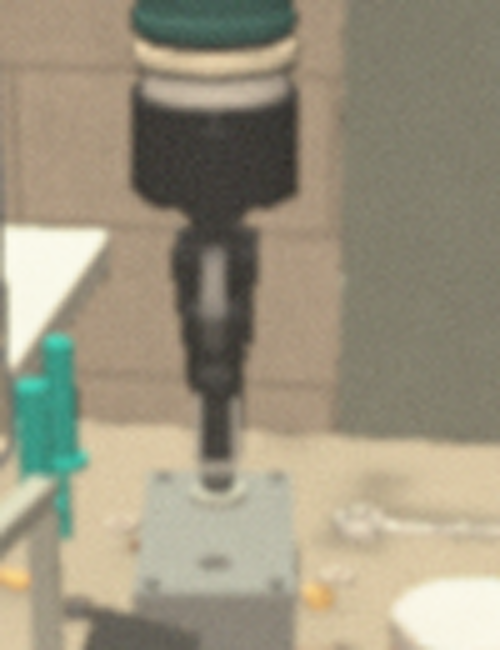

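apply_moves:
  increments:
    - [[0.06,0,0],[0,0,0]]
    - [[0.1,0,0],[0,0,0]]
    - [[0.1,0,0],[0,0,0]]

```text
t: 9.77
tool_pos: [0.3938, 0.3317, 0.0659]
eef_rot: [0.534, 0.463, 0.534, -0.463]
ft_force: [0.1, -0.5, -0.7]
grip_width: 0.0144
```

apply_moves:
  increments:
    - [[0,0,0],[0,0,0]]
    - [[0,0,0],[0,0,0]]
    - [[0,0,0],[0,0,0]]
    - [[0,0,0],[0,0,0]]
    - [[0,0,0],[0,0,0]]
    - [[0,0,0],[0,0,0]]
    - [[0,0,0],[0,0,0]]
    - [[0,0,0],[0,0,0]]
  claw: 1

```text
t: 10.43
tool_pos: [0.3938, 0.3315, 0.0658]
eef_rot: [0.534, 0.463, 0.534, -0.463]
ft_force: [-0.6, -0.6, 0.4]
grip_width: 0.0855
```

Now I go up, clear of the stylus top.

apply_moves:
  increments:
    - [[-0.5,0,0],[0,0,0]]
    - [[-1.5,0,0],[0,0,0]]
    - [[-3,0,0],[0,0,0]]
    - [[-5,0,0],[0,0,0]]
    - [[-7.5,0,0],[0,0,0]]
    - [[-10,0,0],[0,0,0]]
    - [[-12.5,0,0],[0,0,0]]
    - [[-14,0,0],[0,0,0]]

```text
t: 11.1
tool_pos: [0.3946, 0.332, 0.2092]
eef_rot: [0.534, 0.465, 0.534, -0.462]
ft_force: [-0.4, 0.7, -0.2]
grip_width: 0.0854
```

```bash
python3 - <<'E'
from h import *
inc([.622,.2797,.21],1.389)
p,d=bot.read_camera("side");crop("side",p,150,150,200,150,4,"pics/s10.png")
E
```

```text
t 11.1 pos [0.3946 0.332  0.2092] yaw 0.142 xax [ 0.003  0.003 -1.   ] F [-0.4  0.7 -0.2] w 0.0854 q [-1.04  0.37  0.33  2.11 -0.19  0.68 -0.44]
inc (array([-0.04, 21.77,  8.39]), array([-1.247, -0.   , -0.004]))
```

View pics/s10.png

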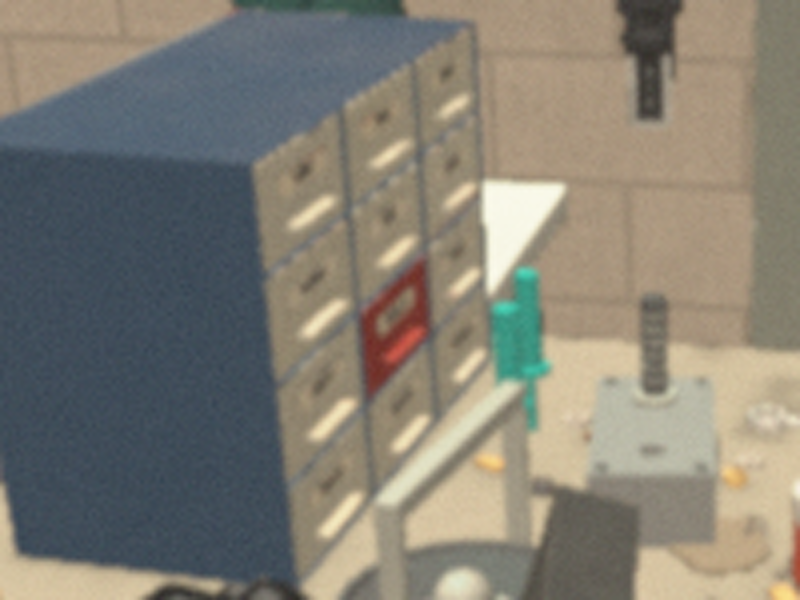

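The stylus stands upright in its holder, with the collar on the box at (655,395) and the button bore empty at (652,450). Next I check the cabinet's clearance to the dish.

```bash
python3 - <<'E'
from h import *
p=np.load("top0.npz");W=cloud("top",p["d"])
m=(W[...,2]>.15)&(W[...,0]>.2)&(W[...,0]<.9)&(W[...,1]<.3)
q=W[m];print(q.min(0),q.max(0));r=cv2.minAreaRect(q[:,:2].astype(np.float32));print(r,cv2.boxPoints(r))
E
```

```text
[0.23619258 0.00665772 0.15000404] [0.56377455 0.19859001 0.23776722]
((0.39975154399871826, 0.10339900851249695), (0.17403177917003632, 0.3180539906024933), 85.78185272216797) [[0.23475495 0.02831591]
 [0.5519474  0.00492174]
 [0.56474817 0.17848212]
 [0.24755567 0.20187628]]
```

apply_moves:
  increments:
    - [[0,0.8,0.3],[-0.06,0,0]]
    - [[0,2.8,1.1],[-0.16,0,0]]
    - [[0,5.4,2.1],[-0.28,0,0]]
    - [[0,8.2,3.2],[-0.4,0,0]]
    - [[0,11,4.3],[-0.52,0,0]]
    - [[0,13.8,5.4],[-0.64,0,0]]
    - [[0,16.6,6.4],[-0.76,0,0]]
    - [[0,18.8,7.3],[-0.88,0,0]]

```text
t: 11.82
tool_pos: [0.5926, 0.2846, 0.2064]
eef_rot: [0.682, 0.19, 0.681, -0.19]
ft_force: [0.4, -0.2, -0.6]
grip_width: 0.0851
```

```bash
python3 - <<'E'
from h import *
inc([.622,.2797,.19],1.389)
E
```

```text
t 11.82 pos [0.5926 0.2846 0.2064] yaw 1.026 xax [ 0.002 -0.    -1.   ] F [ 0.4 -0.2 -0.6] w 0.0851 q [-0.58  0.53  0.09  1.79 -0.06  0.82  0.57]
inc (array([1.64, 1.1 , 2.77]), array([-0.363,  0.002, -0.   ]))
```

apply_moves:
  increments:
    - [[0,0.6,1.6],[-0.12,0,0]]
    - [[0,1,2.5],[-0.24,0,0]]
    - [[0.5,1.1,2.75],[-0.34,0,0]]
    - [[0.5,1.1,2.75],[-0.363,0,0]]
    - [[0.5,1.1,2.75],[-0.363,0,0]]
    - [[0.5,1.1,2.75],[-0.363,0,0]]

```text
t: 12.32
tool_pos: [0.6186, 0.281, 0.201]
eef_rot: [0.704, 0.066, 0.704, -0.066]
ft_force: [0.1, 0.0, 0.1]
grip_width: 0.0853
```

```bash
python3 - <<'E'
from h import *
p,d=bot.read_camera("side");cv2.imwrite("pics/s11.png",p)
p,d=bot.read_camera("top");cv2.imwrite("pics/t11.png",p)
inc([.622,.2797,.19],1.389)
s,q,R=pose();print(proj("side",q),proj("side",[.622,.2797,.121]))
E
```

```text
t 12.42 pos [0.6187 0.2814 0.2011] yaw 1.385 xax [-0. -0. -1.] F [-1.2  0.4  0.7] w 0.0853 q [-0.49  0.56 -0.01  1.74  0.01  0.84  0.89]
inc (array([ 1.11, -0.11,  0.36]), array([-0.004, -0.   ,  0.   ]))
[262.5237728  218.27662029] [263.52671191 260.2531071 ]
```

View pics/s11.png

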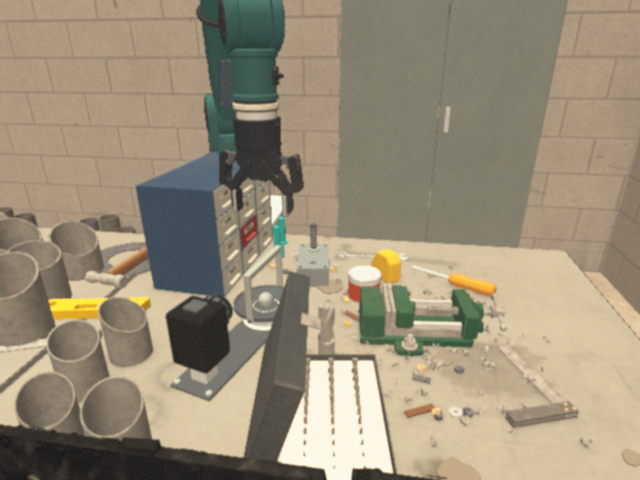

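View pics/t11.png

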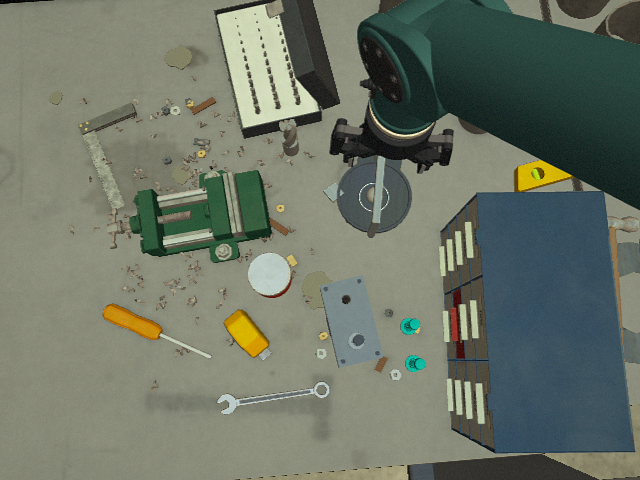

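Side view: the gripper at (262,190) is over the bail. Top view: nothing has been moved, and the jaws run across the bar. I correct, then descend in two stages.

apply_moves:
  increments:
    - [[0.3,-0.1,0.36],[-0.004,0,0]]
    - [[1.2,-0.1,0.36],[-0.004,0,0]]
    - [[2.2,-0.1,0.36],[-0.004,0,0]]
    - [[3.2,-0.1,0.36],[-0.004,0,0]]
    - [[4,-0.1,0.36],[-0.004,0,0]]
    - [[4,-0.1,0.36],[-0.004,0,0]]
    - [[4,-0.1,0.36],[-0.004,0,0]]

```text
t: 13.0
tool_pos: [0.6221, 0.2791, 0.1595]
eef_rot: [0.704, 0.064, 0.705, -0.065]
ft_force: [0.6, -0.5, -0.0]
grip_width: 0.0854
```

```bash
python3 - <<'E'
from h import *
p,d=bot.read_camera("side");crop("side",p,190,150,160,130,5,"pics/s12.png")
inc([.6222,.2796,.1023],1.389)
s,q,R=pose();print(proj("side",q),proj("side",[.622,.2797,.121]))
E
```

```text
t 13.05 pos [0.6226 0.2793 0.1603] yaw 1.389 xax [-0.001 -0.    -1.   ] F [ 0.5 -0.7  0.1] w 0.0852 q [-0.48  0.61 -0.01  1.76  0.01  0.77  0.89]
inc (array([ 5.8 ,  0.03, -0.04]), array([ 0.   , -0.001,  0.   ]))
[262.01335908 240.50447084] [263.52671191 260.2531071 ]
```

View pics/s12.png

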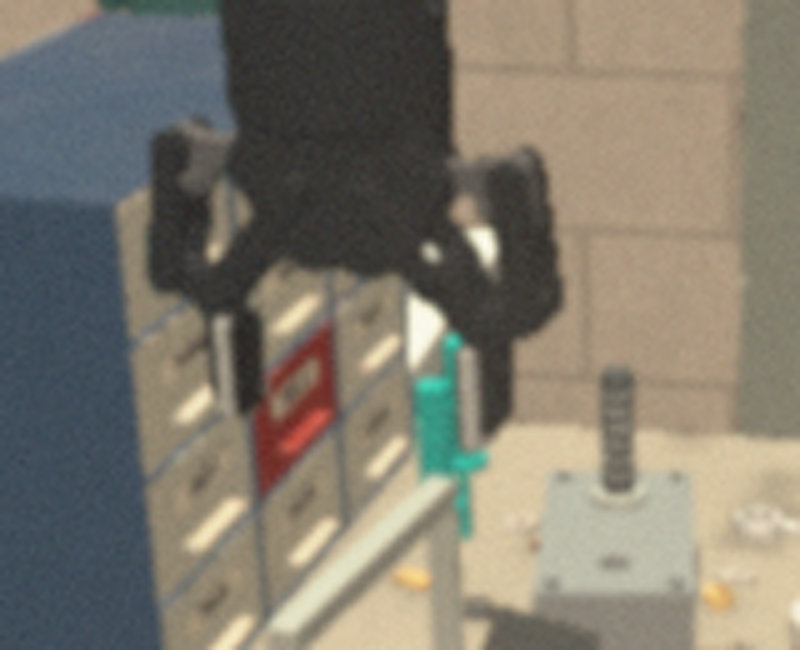

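The fingers at (235,365) and (485,390) are centred over the middle of the bar at about (362,560). I go down.

apply_moves:
  increments:
    - [[0.5,0,0],[0,0,0]]
    - [[1.5,0,0],[0,0,0]]
    - [[2.5,0,0],[0,0,0]]
    - [[3.5,0,0],[0,0,0]]
    - [[4.5,0,0],[0,0,0]]
    - [[5.3,0,0],[0,0,0]]
    - [[5.8,0,0],[0,0,0]]
    - [[5.8,0,0],[0,0,0]]

```text
t: 13.72
tool_pos: [0.6217, 0.2788, 0.101]
eef_rot: [0.703, 0.064, 0.705, -0.065]
ft_force: [-0.8, -0.2, -0.6]
grip_width: 0.0852
```

```bash
python3 - <<'E'
from h import *
p,d=bot.read_camera("side");crop("side",p,190,150,160,130,5,"pics/s13.png")
inc([.6222,.2796,.1023],1.389)
E
```

```text
t 13.77 pos [0.6223 0.2791 0.1019] yaw 1.389 xax [-0.001 -0.001 -1.   ] F [ 0.1 -0.9  1. ] w 0.0854 q [-0.48  0.69 -0.01  1.79  0.01  0.66  0.89]
inc (array([-0.04,  0.05, -0.02]), array([ 0.   , -0.001,  0.001]))
```

View pics/s13.png

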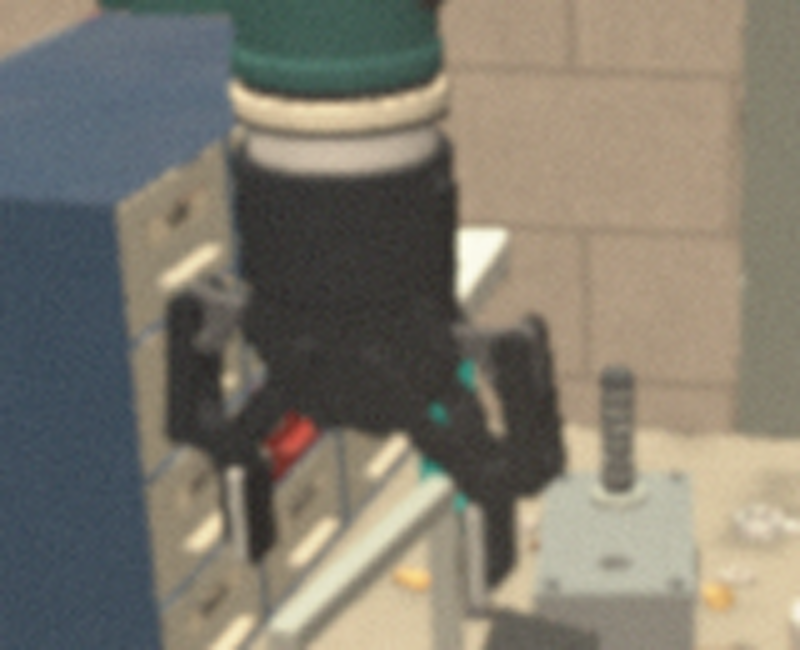

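The jaws straddle the bar. I close in stages so the ball isn't jolted.

apply_moves:
  increments:
    - [[0,0,0],[0,0,0]]
    - [[0,0.05,0],[0,0,0]]
    - [[0,0.05,0],[0,0,0]]
    - [[0,0.05,0],[0,0,0]]
    - [[0,0.05,0],[0,0,0]]
    - [[0,0.05,0],[0,0,0]]
    - [[0,0.05,0],[0,0,0]]
  claw: 0.22
  squeeze: 20

```text
t: 14.35
tool_pos: [0.6229, 0.2798, 0.103]
eef_rot: [0.704, 0.064, 0.704, -0.064]
ft_force: [0.4, -0.9, -0.6]
grip_width: 0.0187
```

apply_moves:
  increments:
    - [[0,0,0],[0,0,0]]
    - [[0,0,0],[0,0,0]]
    - [[0,0,0],[0,0,0]]
    - [[0,0,0],[0,0,0]]
    - [[0,0,0],[0,0,0]]
  claw: 0

```text
t: 14.77
tool_pos: [0.6229, 0.2797, 0.103]
eef_rot: [0.704, 0.064, 0.704, -0.064]
ft_force: [-0.3, 0.3, 2.7]
grip_width: 0.0118
```

apply_moves:
  increments:
    - [[0,0,0],[0,0,0]]
    - [[0,0,0],[0,0,0]]
    - [[0,0,0],[0,0,0]]
    - [[0,0,0],[0,0,0]]
  squeeze: 80

```text
t: 15.1
tool_pos: [0.6232, 0.2799, 0.1031]
eef_rot: [0.704, 0.064, 0.704, -0.064]
ft_force: [-0.6, 0.1, 3.6]
grip_width: 0.0106
```

```bash
python3 - <<'E'
from h import *
p,d=bot.read_camera("side");crop("side",p,190,180,160,150,4,"pics/s14.png")
p,d=bot.read_camera("top");crop("top",p,300,120,140,130,5,"pics/t14.png")
inc([.6222,.2796,.1023],1.389)
E
```

```text
t 15.2 pos [0.6232 0.2799 0.1031] yaw 1.389 xax [ 0.001  0.    -1.   ] F [-0.1 -0.6  3.7] w 0.0105 q [-0.48  0.69 -0.01  1.79  0.01  0.66  0.89]
inc (array([ 0.08, -0.04, -0.09]), array([ 0.   ,  0.001, -0.   ]))
```

View pics/s14.png

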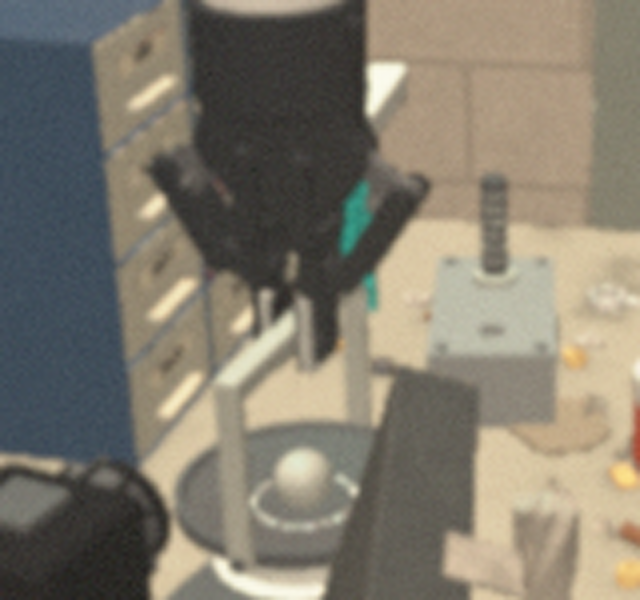

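View pics/t14.png

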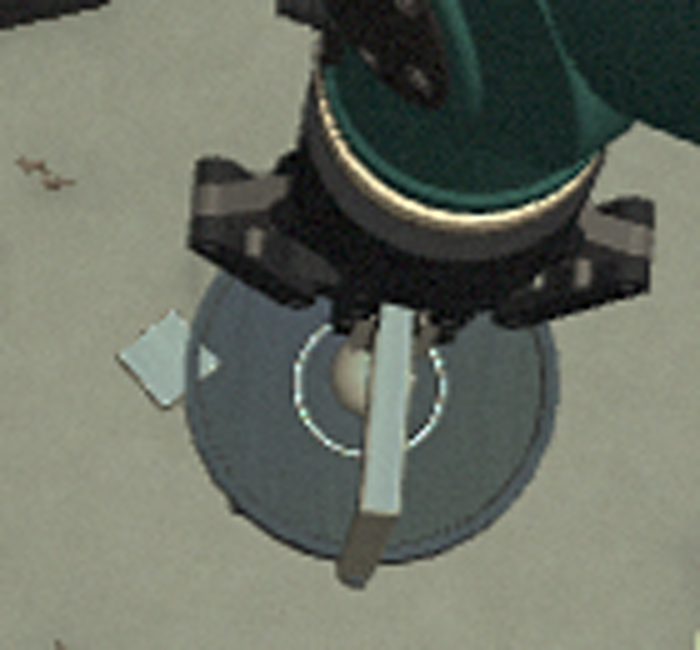

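The jaws hold the bar in its middle, and the ball rests in the ring (top crop: ring centre about (370,387)). I lift slowly.

apply_moves:
  increments:
    - [[-0.05,0,0],[0,0,0]]
    - [[-0.15,0,0],[0,0,0]]
    - [[-0.3,0,0],[0,0,0]]
    - [[-0.5,0,0],[0,0,0]]
    - [[-0.7,0,0],[0,0,0]]
    - [[-0.9,0,0],[0,0,0]]
    - [[-1.0,0,0],[0,0,0]]
    - [[-1.0,0,0],[0,0,0]]

```text
t: 15.87
tool_pos: [0.623, 0.2799, 0.1132]
eef_rot: [0.704, 0.064, 0.704, -0.064]
ft_force: [0.6, -1.4, -2.8]
grip_width: 0.0105
```

```bash
python3 - <<'E'
from h import *
p,d=bot.read_camera("side");crop("side",p,190,180,160,150,4,"pics/s15.png")
inc([.6222,.2796,.161],1.389)
E
```

```text
t 15.92 pos [0.6229 0.2798 0.113 ] yaw 1.389 xax [ 0.  0. -1.] F [-0.5  0.4 -3.2] w 0.0104 q [-0.48  0.67 -0.01  1.79  0.01  0.68  0.89]
inc (array([-4.8 , -0.03, -0.07]), array([-0.,  0., -0.]))
```

View pics/s15.png

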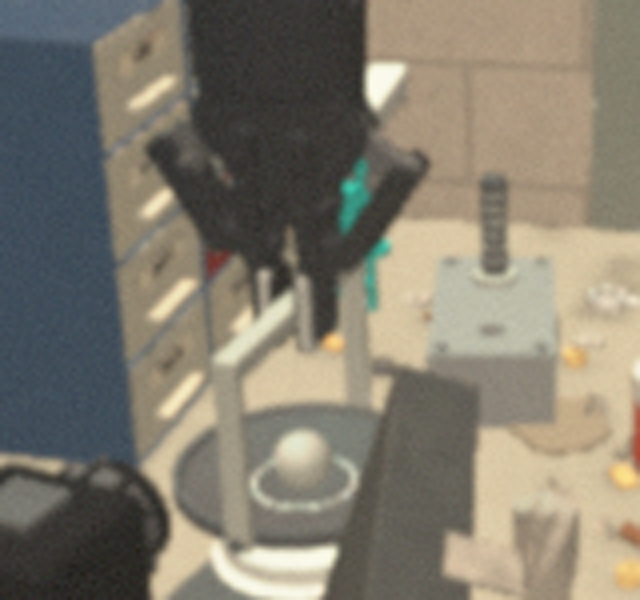

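The dish is clear of the rest and level, with the ball centred at (303,460). I continue the lift by 4.8 cm.

apply_moves:
  increments:
    - [[-0.1,0,0],[0,0,0]]
    - [[-0.3,0,0],[0,0,0]]
    - [[-0.6,0,0],[0,0,0]]
    - [[-1,0,0],[0,0,0]]
    - [[-1.4,0,0],[0,0,0]]
    - [[-1.8,0,0],[0,0,0]]
    - [[-2.2,0,0],[0,0,0]]
    - [[-2.6,0,0],[0,0,0]]

```text
t: 16.58
tool_pos: [0.6229, 0.2799, 0.1394]
eef_rot: [0.704, 0.064, 0.704, -0.064]
ft_force: [-1.1, 0.1, -2.8]
grip_width: 0.0106
```

apply_moves:
  increments:
    - [[-0.4,0,0],[0,0,0]]
    - [[-0.8,0,0],[0,0,0]]
    - [[-1.2,0,0],[0,0,0]]
    - [[-1.6,0,0],[0,0,0]]
    - [[-1.9,0,0],[0,0,0]]
    - [[-2.1,0,0],[0,0,0]]
    - [[-2.2,0,0],[0,0,0]]
    - [[-2.2,0,0],[0,0,0]]

```text
t: 17.25
tool_pos: [0.6229, 0.2798, 0.161]
eef_rot: [0.704, 0.064, 0.704, -0.064]
ft_force: [0.1, -0.0, -2.9]
grip_width: 0.0104
```

```bash
python3 - <<'E'
from h import *
p,d=bot.read_camera("top");cv2.imwrite("pics/t16.png",p);np.savez("t16.npz",p=p,d=d)
p,d=bot.read_camera("side");crop("side",p,150,180,200,150,4,"pics/s16.png")
inc([.6222,.2796,.161],1.389)
inc([.6222,.2796,.161],-.27)
E
```

```text
t 17.35 pos [0.6227 0.2797 0.1606] yaw 1.389 xax [-0. -0. -1.] F [ 0.2  1.  -3.1] w 0.0104 q [-0.48  0.61 -0.01  1.76  0.01  0.77  0.89]
inc (array([-0.04, -0.02, -0.05]), array([ 0., -0.,  0.]))
t 17.35 pos [0.6227 0.2797 0.1606] yaw 1.389 xax [-0. -0. -1.] F [ 0.2  1.  -3.1] w 0.0104 q [-0.48  0.61 -0.01  1.76  0.01  0.77  0.89]
inc (array([-0.04, -0.02, -0.05]), array([ 1.659, -0.   ,  0.   ]))
```

View pics/s16.png

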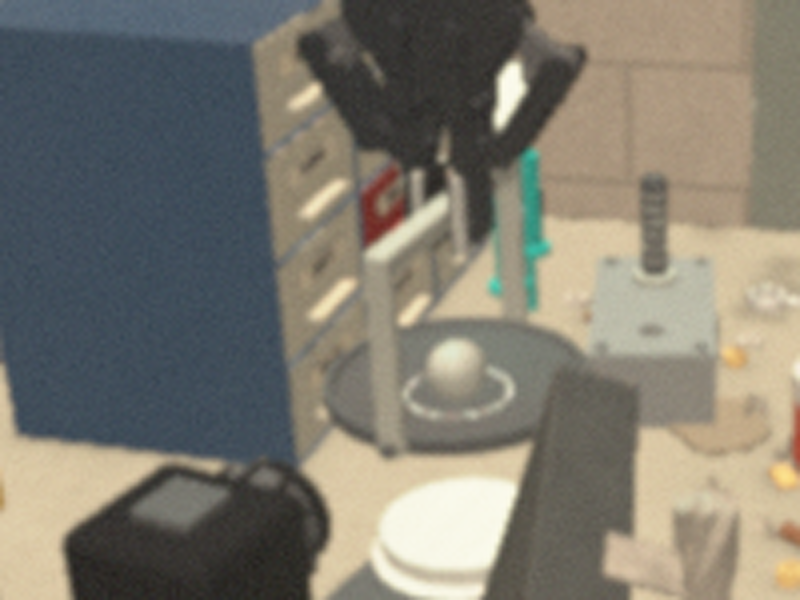

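View pics/t16.png

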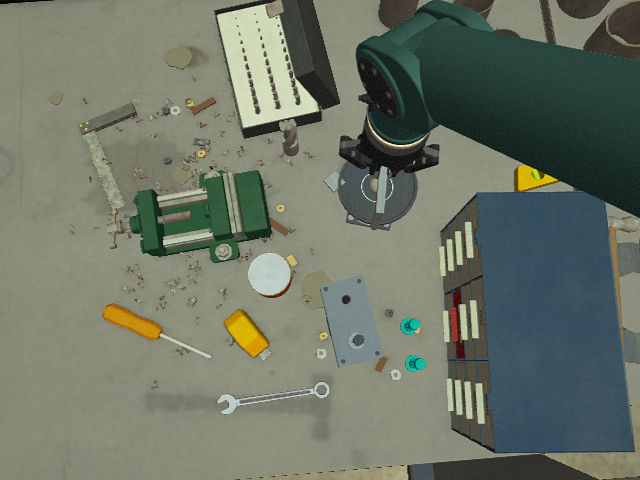

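The ball is centred at side-crop (457,370), and the whole scene is unchanged. Next I refine the stand's axis from the first top picture: plate edges and camera.

```bash
python3 - <<'E'
from h import *
im=np.load("top0.npz")["p"]
hsv=cv2.cvtColor(im,cv2.COLOR_BGR2LAB).astype(float)
b=cv2.GaussianBlur(hsv,(3,3),0)[...,2]
m=(b<128)&(b>0)
print(b[130,340:430].round()[::3]); print(b[150,340:430].round()[::3])
L=[];Rr=[]
for v in range(115,158):
    r=b[v]; th=(np.median(r[345:355])+np.median(r[392:400]))/2
    row=r-th
    for lo,hi,acc,sg in((352,378,L,1),(396,420,Rr,-1)):
        for u in range(lo,hi):
            if sg*row[u]>0 and sg*row[u+1]<=0:
                acc.append((u+row[u]/(row[u]-row[u+1]),v));break
dirs=[];lines=[]
for acc in(L,Rr):
    Wp=np.array([onz("top",u,v,.006)[:2] for u,v in acc],np.float32)
    f=cv2.fitLine(Wp,cv2.DIST_HUBER,0,.01,.01).ravel();d=f[:2]*np.sign(f[0]);print(len(acc),d,np.arctan2(d[1],d[0]),f[2:]);lines.append((d,f[2:]))
d=lines[0][0]+lines[1][0];d/=np.linalg.norm(d);n=np.array([-d[1],d[0]])
a=[l[1]@n for l in lines];print("ang",np.arctan2(d[1],d[0]),"width",a[0]-a[1],"centre off",sum(a)/2, "bail off",np.array([.6222,.2796])@n,"cam off",np.array([.7977,.2306])@n)
# camera black mask
hs=cv2.cvtColor(im,cv2.COLOR_BGR2HSV);mk=(hs[...,2]<60).astype(np.uint8);mk[:, :360]=0;mk[:,435:]=0;mk[120:]=0;mk[:35]=0
crop("top",im,360,30,80,100,6,"pics/cam.png")
E
```

```text
[137. 137. 137. 137. 137. 137. 137. 138. 129. 127. 127. 127. 127. 126.
 127. 127. 127. 127. 126. 127. 126. 126. 130. 137. 137. 137. 137. 137.
 137. 137.]
[137. 136. 137. 137. 137. 137. 137. 126. 127. 127. 127. 127. 132. 134.
 132. 133. 126. 127. 126. 126. 126. 131. 137. 137. 137. 137. 137. 136.
 137. 137.]
43 [ 0.96264863 -0.27075383] -0.27417603 [0.7409023  0.28460792]
43 [ 0.9614222  -0.27507696] -0.27866974 [0.72753316 0.21164854]
ang -0.2764229 width 0.07383835 centre off 0.43908858 bail off 0.43879417011737826 cam off 0.4395510866999626
```

View pics/cam.png

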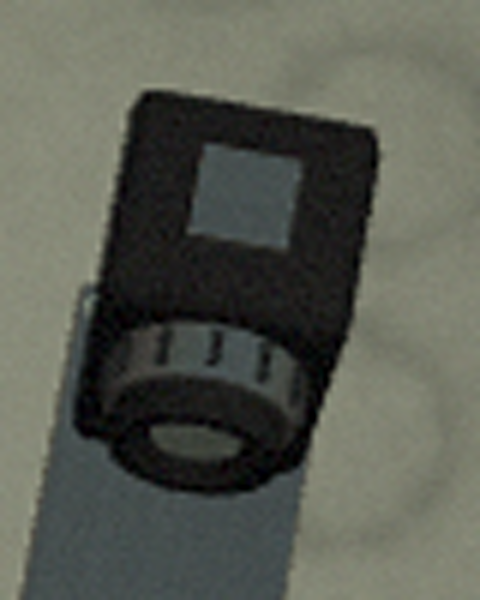

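The stand axis is at -0.276 rad and passes through the dish centre to within 1 mm. I turn about -1.665 rad gently.

apply_moves:
  increments:
    - [[0,0,0],[0.01,0,0]]
    - [[0,0,0],[0.03,0,0]]
    - [[0,0,0],[0.06,0,0]]
    - [[0,0,0],[0.1,0,0]]
    - [[0,0,0],[0.14,0,0]]
    - [[0,0,0],[0.18,0,0]]
    - [[0,0,0],[0.22,0,0]]
    - [[0,0,0],[0.26,0,0]]

```text
t: 18.02
tool_pos: [0.6228, 0.2799, 0.1607]
eef_rot: [0.69, 0.156, 0.69, -0.156]
ft_force: [-0.4, 0.2, -2.4]
grip_width: 0.0105
```

```bash
python3 - <<'E'
from h import *
p,d=bot.read_camera("side");crop("side",p,150,180,200,150,4,"pics/s17.png")
inc([.6227,.2797,.161],-.276)
E
```

```text
t 18.07 pos [0.6227 0.28   0.1607] yaw 1.125 xax [-0. -0. -1.] F [ 0.   0.1 -2.7] w 0.0104 q [-0.53  0.62  0.06  1.76 -0.05  0.76  0.68]
inc (array([-0.03, -0.03,  0.01]), array([1.401, 0.   , 0.   ]))
```

View pics/s17.png

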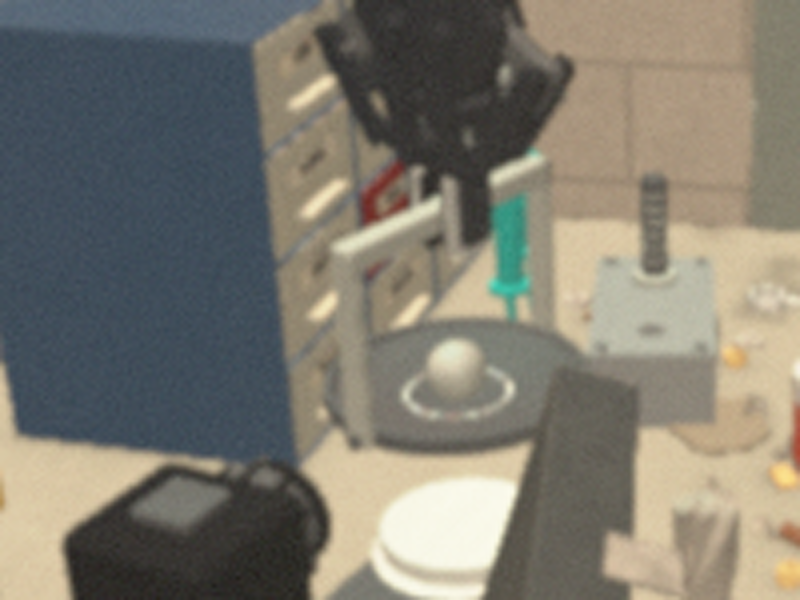

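The ball stays centred. I continue the turn.

apply_moves:
  increments:
    - [[0,0,0],[0.03,0,0]]
    - [[0,0,0],[0.07,0,0]]
    - [[0,0,0],[0.12,0,0]]
    - [[0,0,0],[0.17,0,0]]
    - [[0,0,0],[0.22,0,0]]
    - [[0,0,0],[0.27,0,0]]
    - [[0,0,0],[0.32,0,0]]
    - [[0,0,0],[0.37,0,0]]

```text
t: 18.73
tool_pos: [0.6228, 0.2799, 0.1608]
eef_rot: [0.649, 0.28, 0.649, -0.28]
ft_force: [0.1, 0.4, -3.8]
grip_width: 0.0102
```

apply_moves:
  increments:
    - [[0,0,0],[0.05,0,0]]
    - [[0,0,0],[0.1,0,0]]
    - [[0,0,0],[0.15,0,0]]
    - [[0,0,0],[0.2,0,0]]
    - [[0,0,0],[0.25,0,0]]
    - [[0,0,0],[0.3,0,0]]
    - [[0,0,0],[0.35,0,0]]
    - [[0,0,0],[0.4,0,0]]

```text
t: 19.4
tool_pos: [0.6227, 0.2801, 0.1608]
eef_rot: [0.581, 0.404, 0.581, -0.404]
ft_force: [0.6, -0.2, -3.0]
grip_width: 0.0106
```

```bash
python3 - <<'E'
from h import *
p,d=bot.read_camera("side");crop("side",p,150,180,200,150,4,"pics/s18.png")
p,d=bot.read_camera("top");cv2.imwrite("pics/t18.png",p)
inc([.6227,.2797,.161],-.276)
E
```

```text
t 19.5 pos [0.6227 0.2801 0.1607] yaw 0.359 xax [-0. -0. -1.] F [ 0.9 -0.5 -3.8] w 0.0105 q [-0.67  0.63  0.28  1.77 -0.23  0.77  0.08]
inc (array([-0.03, -0.01,  0.04]), array([0.635, 0.   , 0.   ]))
```

View pics/s18.png

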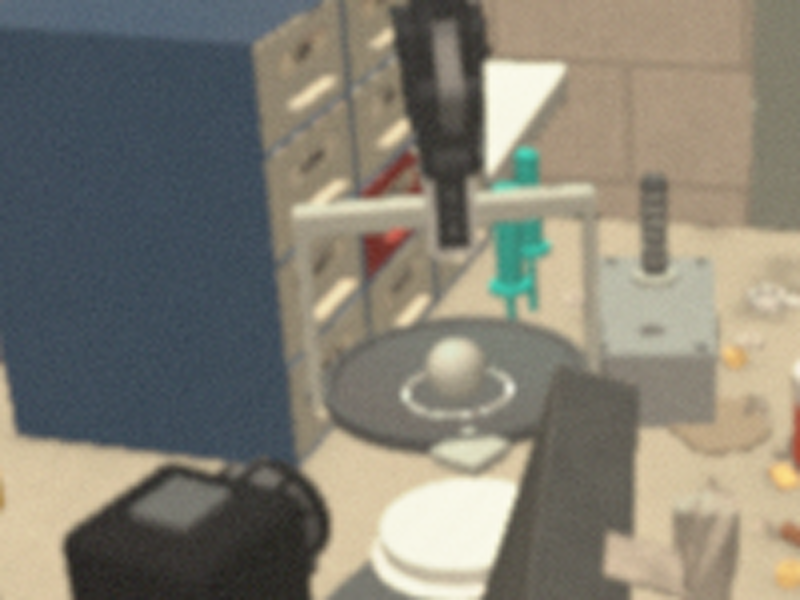

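View pics/t18.png

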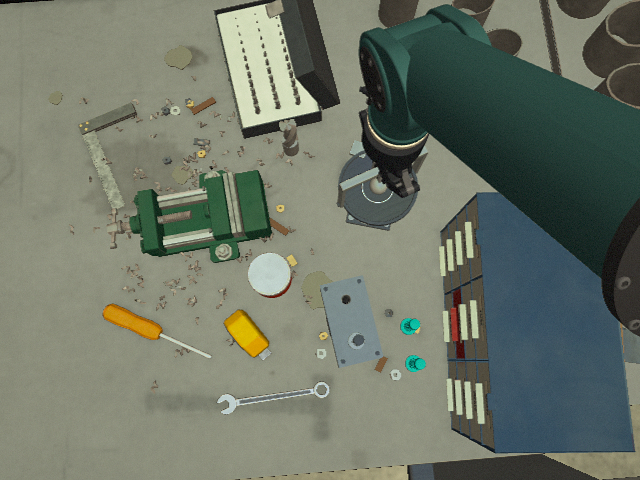

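The dish is level, the ball is centred at (457,368) and the nose at (470,450) is swinging towards the lens. I turn the remaining 0.635 rad.

apply_moves:
  increments:
    - [[0,0,0],[0.03,0,0]]
    - [[0,0,0],[0.07,0,0]]
    - [[0,0,0],[0.12,0,0]]
    - [[0,0,0],[0.17,0,0]]
    - [[0,0,0],[0.22,0,0]]
    - [[0,0,0],[0.27,0,0]]
    - [[0,0,0],[0.32,0,0]]
    - [[0,0,0],[0.37,0,0]]

```text
t: 20.17
tool_pos: [0.6228, 0.2799, 0.1608]
eef_rot: [0.496, 0.504, 0.497, -0.503]
ft_force: [0.5, 0.9, -3.2]
grip_width: 0.0102
```

apply_moves:
  increments:
    - [[0,0,0],[0.05,0,0]]
    - [[0,0,0],[0.1,0,0]]
    - [[0,0,0],[0.15,0,0]]
    - [[0,0,0],[0.2,0,0]]
    - [[0,0,0],[0.235,0,0]]
    - [[0,0,0],[0.255,0,0]]
    - [[0,0,0],[0.265,0,0]]
    - [[0,0,0],[0.265,0,0]]

```text
t: 20.83
tool_pos: [0.6228, 0.2799, 0.1608]
eef_rot: [-0.426, -0.564, -0.427, 0.564]
ft_force: [-0.2, -0.3, -4.0]
grip_width: 0.0103
```

```bash
python3 - <<'E'
from h import *
p,d=bot.read_camera("side");crop("side",p,150,180,200,150,4,"pics/s19.png");np.savez("s19.npz",p=p,d=d)
p,d=bot.read_camera("top");cv2.imwrite("pics/t19.png",p);np.savez("t19.npz",p=p,d=d)
inc([.6227,.2797,.161],-.276)
E
```

```text
t 20.93 pos [0.6228 0.2798 0.1608] yaw -0.276 xax [-0.  0. -1.] F [ 0.8  0.6 -3.4] w 0.0105 q [-0.78  0.66  0.45  1.78 -0.38  0.8  -0.42]
inc (array([-0.02, -0.01,  0.02]), array([ 0., -0.,  0.]))
```

View pics/s19.png

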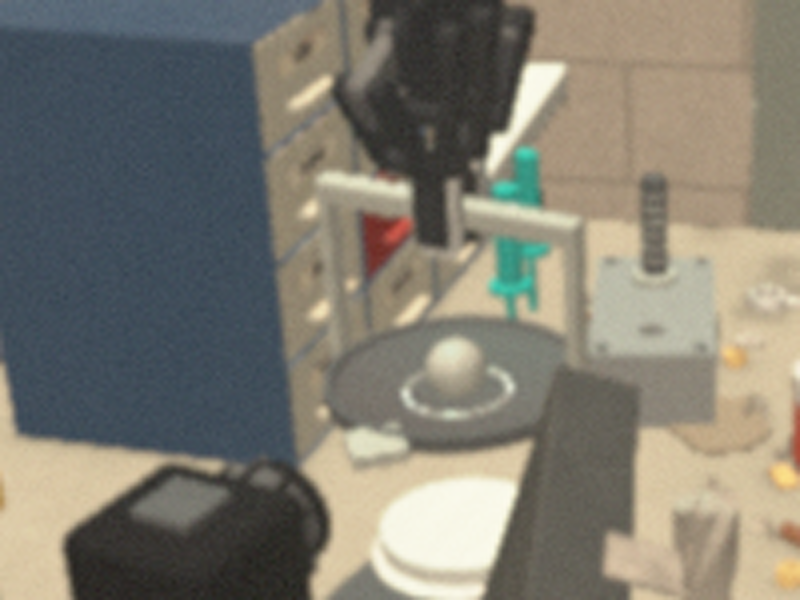

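View pics/t19.png

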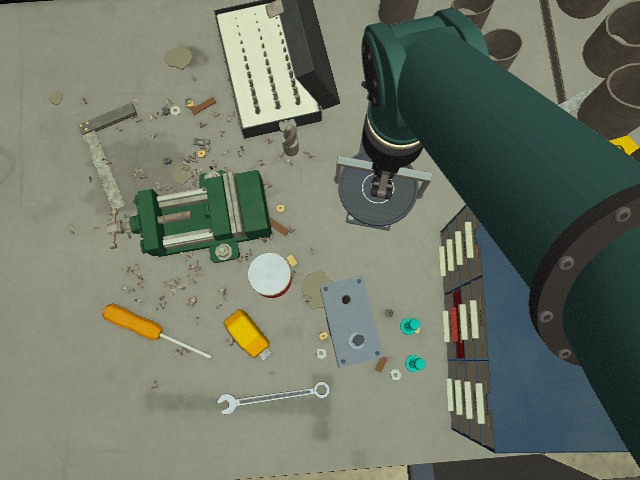

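```bash
python3 - <<'E'
from h import *
T=np.load("t19.npz");S=np.load("s19.npz")
W=cloud("top",T["d"]);c=np.array([.6228,.2798]);r=np.hypot(W[...,0]-c[0],W[...,1]-c[1])
m=(W[...,2]>.17)&(W[...,2]<.195)&(r<.075)&(r>.035)
hs=cv2.cvtColor(T["p"],cv2.COLOR_BGR2HSV);m&=hs[...,2]>110
q=W[m];print("bar",m.sum(),q.mean(0)); 
a=q[q[:,1]>c[1]];b=q[q[:,1]<c[1]];d=a.mean(0)-b.mean(0);print(len(a),len(b),"bar dir",np.arctan2(d[1],d[0]),"=> nose",np.arctan2(d[1],d[0])-np.pi/2,"tilt",d[2]/np.linalg.norm(d),a[:,2].mean(),b[:,2].mean())
bb=[]
for k in(a,b):
    f=cv2.fitLine(k[:,:2].astype(np.float32),cv2.DIST_HUBER,0,.01,.01).ravel();print(np.arctan2(f[1],f[0]))
V=cloud("side",S["d"])
u,v=150+457/4,180+367/4
o,dd=ray("side",u,v)
# ball: ray nearest to axis
k=np.dot(c-o[:2],dd[:2])/np.dot(dd[:2],dd[:2]);print("ball",o+k*dd, "depth front",V[int(v),int(u)])
e=np.array([np.cos(-.276),np.sin(-.276)]);
for z in(.085,.095):print("nose tip proj",(proj("side",[*(c+.083*e),z])-[150,180])*4,"ball",(proj("side",[*c,.1])-[150,180])*4)
crop("side",S["p"],220,270,60,45,12,"pics/nose.png")
E
```

```text
bar 359 [0.62110427 0.27642893 0.1848549 ]
169 190 bar dir 1.2931110290781211 => nose -0.2776852977167754 tilt -0.003548775843516207 0.18466490876182642 0.1850238858944692
1.3039243
1.307408
ball [0.62273971 0.27999551 0.09789378] depth front [0.63221919 0.28253399 0.10449903]
nose tip proj [355.27816393 476.58479377] ball [456.30747796 362.95007963]
nose tip proj [353.45057691 456.06772871] ball [456.30747796 362.95007963]
```

View pics/nose.png

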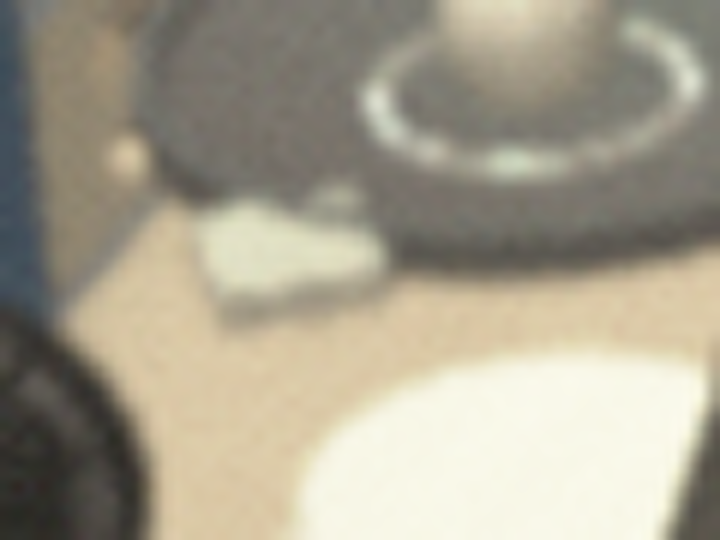

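apply_moves:
  increments:
    - [[0,0,0],[0,0,0]]
    - [[0,0,0],[0,0,0]]
    - [[0,0,0],[0,0,0]]
    - [[0,0,0],[0,0,0]]
    - [[0,0,0],[0,0,0]]
    - [[0,0,0],[0,0,0]]

```text
t: 21.43
tool_pos: [0.6228, 0.2798, 0.1608]
eef_rot: [0.426, 0.564, 0.426, -0.564]
ft_force: [-0.0, 0.3, -2.6]
grip_width: 0.0104
```

```bash
python3 - <<'E'
from h import *
S=np.load("s19.npz")["p"];p,d=bot.read_camera("side")
print("diff",cv2.absdiff(cv2.GaussianBlur(S,(5,5),0),cv2.GaussianBlur(p,(5,5),0)).max())
inc([.6228,.2798,.161],-.276);print(bot.read_state()["qvel"].round(4))
bot.sign_off()
E
```

```text
diff 26
t 21.48 pos [0.6228 0.2798 0.1608] yaw -0.276 xax [-0. -0. -1.] F [-0.2 -0.5 -2.8] w 0.0104 q [-0.78  0.66  0.45  1.78 -0.38  0.8  -0.42]
inc (array([-0.02, -0.  ,  0.  ]), array([0., 0., 0.]))
[ 0.      0.0009 -0.0007  0.0013  0.004   0.0018  0.0256]
the job is handed in; nothing more can be done
```

I pressed the self-timer button fully down with the stylus and stood the stylus back in its holder. I then lifted the dish by its bail and turned it about 95° clockwise, so its nose points at the lens. The job was handed in at about 21.5 s, with the dish still held.

Last checks:
- **Button:** the force rose to about 13.6 N against a stiff stop; full travel needs 5 N.
- **Stylus:** it stands upright in its holder with the collar on the box top.
- **Nose direction:** the bar, seen by depth from above, gives -0.278 rad against -0.276 rad for the stand axis. Line fits on the two bar halves gave about -0.265, roughly 0.7° off, so the readings disagree slightly.
- **Level and height:** bar tilt is about 0.2°, and the bar's top at 0.185 m puts the ball at 0.100 m. The side camera put the ball at 0.098 m, which is within its calibration error.
- **Ball and bystanders:** the ball was centred in the ring in every side view taken. I saw nothing else moved in the pictures.
- **Stillness:** this check was weaker. The tool pose repeated to 0.1 mm, but the last joint's speed read 0.026 rad/s, more than the other joints. Two side pictures 0.6 s apart differed by at most 26 grey levels; I took that as image noise and did not look into it further.

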